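Stow the spare oxygen cylinder and secure it with the keeper pin

TASK

Stow the spare oxygen cylinder in its holder on the worktop. Pull the holder's T-handled spring pin out along its slanted axis and turn it into its rest notch so that it stays out by itself; then, without lifting the cylinder off the worktop, roll it in under the roof until it lies against the rubber stop, its base end on the pin's side; last, turn the handle back and let the pin go fully home in front of the cylinder, so that it cannot roll out. Work gently and leave the vials, bottle and boxes standing round about where they are.

Things in the scene. Friction and masses are not known exactly. Their poses are not given: they have to be found in the camera images.
- keeper_grip (a point): centre of the black grip bar (42 mm long, 12 thick, 18 high, rounded) of the spring pin's T-handle, on the holder's left (+y) cheek. Moves with the handle. x runs along the bar, y across its 12 mm thickness (pinch along y), z is the pin's axis and points the way to pull. The axis leans 40 degrees from vertical to the holder's left. An 8 mm rod joins the bar to the barrel
- keeper_axis (a point): fixed to the holder: where keeper_grip is with the pin home (88 mm above the worktop); axes as seat. The top (crown) of the steel barrel, 23 mm wide, that guides the pin lies 24 mm below this point along the pin's axis; fingertips must not reach deeper. The barrel stands on a slanted tab of the holder
- keeper_pin (a joint): pull of the pin along its axis, m: 0 = fully home (its 8 mm nose then stands 12 mm into the lane, in front of a seated cylinder), 0.020 = resting in the notch, nose clear of the lane, 0.028 = end of travel. A spring pushes it home: 7.5 N at 0, 13.5 N at 0.024
- keeper_handle (a joint): turn of the T-handle about the pin's axis, rad, positive about +z of keeper_grip (counter-clockwise seen from outside). 0 = home, rest notch at 1.28, stops at 1.5. It turns only while pulled out 0.024 or more; let down near 1.28 it drops into the notch, 3 mm deep, and stays at 0.020. To send it home pull to 0.024 or more, turn back to 0 and let it in
- seat (a point): fixed to the holder (white sheet steel): where oxygen_mid is when the cylinder is seated, 30 mm above the worktop. x points into the holder (the way the cylinder rolls in), y to its left (pin side), z up. Inner faces of the cheeks (62 to 78 mm high) at y +61 mm (pin side) and -115, so the 170 mm cylinder has 6 mm to spare. Rubber stop face at x +30
- mouth (a point): fixed to the holder: the middle of its open front edge (58 mm before seat, 30 mm up); axes as seat. From here the cheeks flare outward for 20 mm towards the front. The pin crosses the left side of the lane 20 mm inside; a rubber sill 2 mm high, which the cylinder rolls over into its seat, lies 44 mm inside; the roof (underside 75 mm up) begins 54 mm inside
- oxygen_mid (a point): centre of the barrel of the small aluminium oxygen cylinder that lies loose on the worktop, about 0.6 kg: barrel 60 mm in diameter, 116 mm long (58 each way from this point), plain paper label; 170 mm long with its valve. y is the cylinder's axis and points to its flat base; x and z turn as it rolls
- oxygen: the same cylinder; origin at the barrel's centre
- oxygen_base (a point): centre of the cylinder's flat base, 58 mm from oxygen_mid along the axis
- oxygen_valve (a point): tip of the cylinder's brass valve, 112 mm from oxygen_mid along the axis, away from the base; shoulder, neck and valve (22 mm wide) fill the last 54 mm
- vial_mid (a point): centre, half-way up, of a white strip vial (42 mm wide, 109 mm high) that stands close to the cylinder: a bystander
- dropper: small brown dropper bottle (34 mm wide, 102 mm high), underside centre; stands to the right of the lane: a bystander
- strip_vial: larger white strip vial (52 mm wide, 139 mm high), underside centre: a bystander behind the towel dispenser
- tub: clear plastic box with blue lid (138 x 106 x 99 mm), underside centre: a bystander
- lancets: white and blue carton (95 x 61 x 55 mm), underside centre: a bystander at the back
- towel_dispenser: fixed: large cream paper-towel dispenser, about 220 x 280 mm, its top 211 mm above the worktop; it stands to the left of the cylinder, between the robot and the back: work over or round it
- brick: black power brick (50 x 105 x 32 mm), underside centre: a bystander at the back

How it is judged:
By the outcome, as a careful person would: the job done as asked, in the order asked, and still so for the second after the job is handed in, with the robot touching nothing.
It also fails if it takes over 69 s, if anything falls off the work surface, if the arm or the gripper's body presses on something with over 40 N, if the wrist force passes 120 N, or if a joint passes its speed limit or range.

ROBOT

A 7-joint arm with a two-finger parallel gripper is mounted at the origin on a cart in front of the work surface, level with it; the furniture and walls round the work are solid. World frame = base frame: x ahead of the robot, y to its left, z up, the work surface at z = 0. Lengths are in m, angles in degrees, forces in N, time in s.
With the tool pointing down it reaches from about 0.425 to 0.875 m from the base axis. Payload 4.7 kg.
Tool frame: the origin (TCP) lies at the very end of the fingers, on their centre line; the grasp point (between the pads) lies 19 mm behind it (arm.grasp_offset is the distance from the TCP to the grasp point, in m); z points along the fingers, y is the line along which they close (so a half turn about z gives the same grasp; the last joint's range is limited). The gripper opens to 85 mm and grips with 20 to 120 N. Pads are 22 mm wide; open, the fingers measure 114 mm over their backs; the gripper's body (76 mm by 85 mm) begins 54 mm behind the grasp point. The pads swing forward as they close: fully open they stand 13 mm farther back than shut.
Start: joints at [-71.9, 18.392, -4.016, 83.108, 1.295, 78.541, -3.26], TCP at [0.193, 0.621, 0.194] pointing down, gripper open.
Joint ranges: [-163.93, 163.93], [-17.29, 119.83], [-79.2, 71.16], [3.27, 140.29], [-89.18, 269.18], [5.43, 117.66], [-154.24, 154.24]. Speed limits (degrees/s): [147.25, 147.25, 180, 180, 180, 180, 180].

INTERFACE

Orientations are given as a 3x3 rotation matrix whose columns are the frame's x, y, z axes.
In Python, from workcell import get_state, viewer, job, arm gives the robot as it stands.
- The arm moves only by the tool play_rows, never from a script. Its argument "moves" is a list of rows, each a list of 6 numbers: the shift along the tool's x, y, z in mm, then the turn, a rotation vector about the tool's x, y, z in rad. A call has 1 to 5 rows; each row shifts and turns the commanded pose from where the row before left it, along the tool's axes as they then stand; what a row does not reach is not made up. A row lasts 1/10 s, in which the tool goes at most 50 mm and 8.59 degrees, less where a joint would pass 70% of its speed; a pose out of reach is approached as far as the arm can. A call with a gripper value outside its range is refused whole. "grip" is the opening in per cent of the stroke, from 0 (shut) to 100 (fully open), set as the call begins (left out, the last holds). The fingers move at their own pace and stop on an object; "grip_force" is the grip in N (left out, the last holds). Time passes only in rows, so rows that do not move let the fingers close. It gives the time, the measured TCP pose, the force, the opening and the grip force at its end, in the units of the state.
- get_state(): the state, without advancing time (a new reading comes with each control period).
- viewer.grab_frame(name): name is "scene" or "top" or "wrist"; returns (picture, depth): 384x512x3 uint8, red, green, blue; 384x512 float32, m along the optical axis (not along the pixel's ray), 0 where there is no reading.
- viewer.calibration(name): a dict with "fx", "fy", "cx", "cy" (pixels), "R" (3x3) and "t" (3): a world point X has camera coordinates R X + t. Camera axes: x right, y down, z forward; pixel columns grow to the right and rows downward; lengths in m; the calibration is good to about 2 mm. A picture is of the moment at which its call begins: read the wrist's pose just before it. calibration takes no time and is no camera call; for the wrist camera it gives the pose at the moment of the call.
- job.close_job(): hands the job in; it is judged then, once.
The state is a dict: "time": time; "joint_pos": joint angles; "joint_velocities": joint speeds; "joint_efforts": joint torques, N m; "tool_pos": TCP position; "tcp_rot": TCP orientation; "contact_force": force on the tool from outside, world axes, zero at the start; "moment": the same for the moment, N m; "opening": opening from 0.0 (shut) to 1.0 (fully open); "grasp_force": force on a finger pad.
Only numpy, scipy, OpenCV 4.12 (cv2) and the standard library are available. Lean on these libraries where they do the work, as an engineer would, in place of code of your own. Each camera call takes 0.05 s, during which the arm holds its last target. There are 200 camera calls.

## Working session

There is one attempt and no reset: what is moved stays moved. The work goes in short steps, Python scripts to look and compute and a tool call to move; the robot and the scene stay as the last step left them, time stands still between calls to the robot, and variables do not carry over. Pictures are saved under pics/ and viewed, at most 10 in all, crops included, and the job is handed in when it is done.

Besides the shell and the picture viewer there is one more tool, called by a JSON object that holds its "api" and its "payload". play_rows: Moves the arm, as the interface text tells. Its arguments: {"type":"object","properties":{"moves":{"type":"array","items":{"type":"array","items":{"type":"number"}}},"grip":{"type":"number"},"grip_force":{"type":"number"}},"required":["moves"]}

```bash
ls; mkdir -p pics
cat > h.py <<'E'
import numpy as np, cv2
from workcell import get_state, viewer, job, arm
def grab(n,save=None):
    c=viewer.calibration(n); im,d=viewer.grab_frame(n)
    im=np.array(im);d=np.array(d)
    if save: cv2.imwrite('pics/'+save,im[:,:,::-1]); np.savez('pics/'+save[:-4],im=im,d=d,**{k:np.array(v) for k,v in c.items()})
    return im,d,c
def pts(d,c):
    v,u=np.mgrid[:d.shape[0],:d.shape[1]]
    P=np.stack([(u-c['cx'])/c['fx']*d,(v-c['cy'])/c['fy']*d,d],-1)
    return (P-np.array(c['t']))@np.array(c['R'])
def ray(u,v,c,z):
    R=np.array(c['R']);t=np.array(c['t']);o=-R.T@t
    w=R.T@np.array([(u-c['cx'])/c['fx'],(v-c['cy'])/c['fy'],1])
    return o+w*(z-o[2])/w[2]
E
python3 - <<'E'
from h import *
s=get_state();print(s['time'],s['tool_pos'],s['tcp_rot'],s['contact_force'])
a,_,c=grab('scene','s0.png');b,_,c2=grab('top','t0.png')
for q in(c,c2):
    R=np.array(q['R']);print(q['fx'],-R.T@np.array(q['t']),R[2])
print(arm.grasp_offset)
E
```

```text
pics
0.0 [0.1930722  0.620026   0.19299193] [[-9.54821598e-01  2.97179201e-01 -4.88378987e-04]
 [ 2.97179588e-01  9.54819762e-01 -1.87484636e-03]
 [-9.08514346e-05 -1.93528007e-03 -9.99998123e-01]] [-0.10035307  0.38227303  0.01014073]
461.2867204521814 [ 0.07907581 -1.18125813  1.11122755] [ 0.30605992  0.6423374  -0.70265923]
356.4808228038657 [ 0.36738549 -0.25287811  1.26703721] [ 1.23790747e-01 -6.40670429e-04 -9.92308138e-01]
0.0187
```

View pics/s0.png

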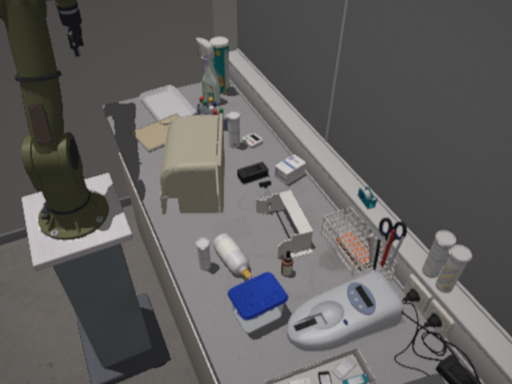

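View pics/t0.png

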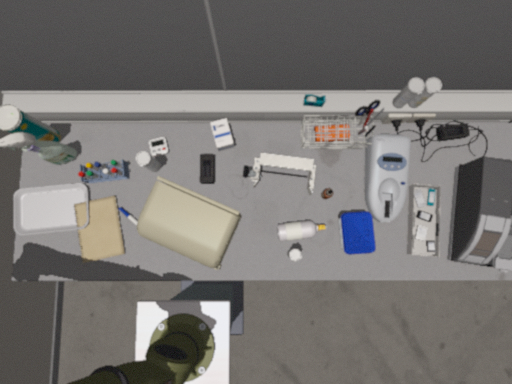

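Run:
```python
from h import *
z=np.load('pics/t0.npz');im=z['im'];d=z['d'];P=pts(d,z)
cr=im[140:270,220:350,::-1];a=cv2.resize(cr,None,fx=4,fy=4,interpolation=cv2.INTER_CUBIC)
h=np.clip(P[140:270,220:350,2]/.15,0,1)*255
b=cv2.resize(h.astype(np.uint8),None,fx=2,fy=2)
z2=np.load('pics/s0.npz');c=cv2.resize(z2['im'][170:290,180:320,::-1],(280,240))
o=np.zeros((520,800,3),np.uint8);o[:,:520]=a;o[:260,520:780]=b[...,None];o[270:510,520:800]=c
cv2.imwrite('pics/c0.png',o)
print('table',np.median(P[190:200,330:345,2]))
for u,v in[(247,172),(285,160),(258,163),(314,165),(311,188),(255,183),(297,231),(320,227),(295,255),(327,193),(357,232),(190,222)]:print(u,v,P[v,u].round(3))
```

```text
table -0.00015782214106901862
247 172 [ 0.584 -0.223  0.09 ]
285 160 [ 0.627 -0.352  0.079]
258 163 [ 0.633 -0.26   0.003]
314 165 [ 0.626 -0.462  0.003]
311 188 [ 0.542 -0.45  -0.002]
255 183 [ 0.551 -0.249  0.061]
297 231 [ 0.388 -0.391  0.056]
320 227 [ 0.402 -0.472  0.038]
295 255 [ 0.311 -0.377  0.109]
327 193 [ 0.515 -0.492  0.076]
357 232 [ 0.384 -0.582  0.098]
190 222 [ 0.412 -0.057  0.209]
```

View pics/c0.png

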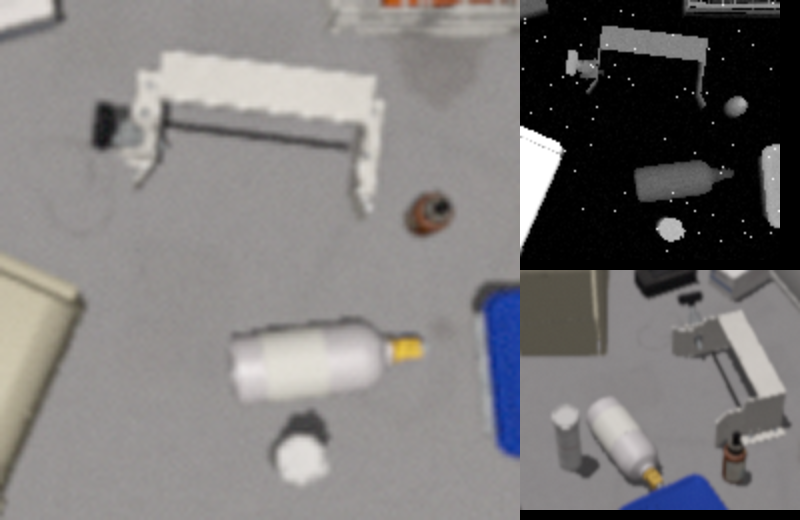

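Run:
```python
from h import *
print([x for x in dir(arm) if x[0]!='_'])
z=np.load('pics/t0.npz');im=z['im'].astype(int);d=z['d'];P=pts(d,z)
X,Y,Z=P[...,0],P[...,1],P[...,2]
def box(m,n):
    q=P[m][:,:2]; r=cv2.minAreaRect((q*1000).astype(np.float32)); print(n,m.sum(),r,'zmed',np.median(P[m][:,2])); return q
roof=(Z>.07)&(Z<.088)&(X>.56)&(X<.68)&(Y<-.26)&(Y>-.47)
lab=cv2.morphologyEx(roof.astype(np.uint8),cv2.MORPH_OPEN,np.ones((3,3)))>0
box(lab,'roof')
ck=(Z>.03)&(Z<.07)&(X>.5)&(X<.68)&(Y<-.2)&(Y>-.49)
bar=(Z>.07)&(Z<.11)&(X>.54)&(X<.63)&(Y<-.19)&(Y>-.245)&(im.sum(-1)<200)
box(bar,'bar');print(P[bar].mean(0))
ys,xs=np.where(bar);print(xs.min(),xs.max(),ys.min(),ys.max())
cyl=(Z>.012)&(Z<.07)&(X>.33)&(X<.46)&(Y<-.31)&(Y>-.52)
cyl=cv2.morphologyEx(cyl.astype(np.uint8),cv2.MORPH_OPEN,np.ones((2,2)))>0
# drop vial
cyl&=~((X<.345)&(Z>.02)&(Y<-.35)&(Y>-.40)&(Z>.07))
box(cyl,'cyl')
v=(Z>.095)&(X>.27)&(X<.36)&(Y<-.33)&(Y>-.42);box(v,'vial')
dp=(Z>.19)&(Z<.23)&(X>.2)&(X<.65)&(Y>-.25)&(Y<.2);box(dp,'disp');print(cv2.boxPoints(cv2.minAreaRect((P[dp][:,:2]*1000).astype(np.float32))))
# scene view same
z=np.load('pics/s0.npz');im=z['im'].astype(int);P=pts(z['d'],z);X,Y,Z=P[...,0],P[...,1],P[...,2]
roof=(Z>.074)&(Z<.084)&(X>.56)&(X<.68)&(Y<-.25)&(Y>-.48)
box(cv2.morphologyEx(roof.astype(np.uint8),cv2.MORPH_OPEN,np.ones((3,3)))>0,'roof s')
bar=(Z>.06)&(Z<.12)&(X>.54)&(X<.63)&(Y<-.19)&(Y>-.26)&(im.sum(-1)<200)
box(bar,'bar s');print(P[bar].mean(0),P[bar].min(0),P[bar].max(0))
cyl=(Z>.012)&(Z<.07)&(X>.33)&(X<.46)&(Y<-.31)&(Y>-.52)
box(cv2.morphologyEx(cyl.astype(np.uint8),cv2.MORPH_OPEN,np.ones((2,2)))>0,'cyl s')
```

```text
['Unreachable', 'grasp_offset']
roof 627 ((623.5477905273438, -356.3937072753906), (181.6811065673828, 41.877838134765625), 82.35022735595703) zmed 0.07752547963878624
bar 48 ((586.828857421875, -219.5365753173828), (33.8629264831543, 13.40194320678711), 0.010800458490848541) zmed 0.09467053745870739
[ 0.58764395 -0.21895828  0.09392285]
244 248 166 176
cyl 714 ((386.0221862792969, -378.54852294921875), (60.64030456542969, 254.02658081054688), 7.159146308898926) zmed 0.05387871627881528
vial 120 ((313.1317443847656, -378.0010986328125), (38.253910064697266, 37.289588928222656), 25.450408935546875) zmed 0.10778025953288756
disp 5068 ((420.43988037109375, -45.944976806640625), (277.979736328125, 173.43234252929688), 65.94473266601562) zmed 0.20886376897060557
[[ 284.60004  -137.5169  ]
 [ 442.97028  -208.211   ]
 [ 556.2797     45.626953]
 [ 397.9095    116.321045]]
roof s 530 ((624.098388671875, -356.8041076660156), (184.51123046875, 44.086647033691406), 83.94331359863281) zmed 0.07782610464287003
bar s 53 ((588.0838012695312, -222.9537811279297), (13.377059936523438, 38.437007904052734), 89.72123718261719) zmed 0.09004553129586768
[ 0.58712583 -0.22250756  0.090576  ] [ 0.56889541 -0.22964159  0.0819529 ] [ 0.6073189  -0.21619025  0.09870549]
cyl s 904 ((276.74517822265625, -751.1551513671875), (941.0975341796875, 102.87336730957031), 71.55549621582031) zmed 0.05172605953067541
```

```bash
cat >> h.py <<'E'
from scipy.spatial.transform import Rotation as Ro
import math
yaw=math.radians(-7)
xh=np.array([math.cos(yaw),math.sin(yaw),0]);yh=np.array([-xh[1],xh[0],0]);zz=np.array([0,0,1.])
a=math.sin(math.radians(40))*yh+math.cos(math.radians(40))*zz
ky=math.cos(math.radians(40))*yh-math.sin(math.radians(40))*zz
RG=np.c_[-xh,ky,-a]
def rows(way,step=45,rot=.14,p=None,R=None,rd=0):
    s=get_state()
    p=np.array(s['tool_pos'] if p is None else p);R=np.array(s['tcp_rot'] if R is None else R)
    out=[]
    for tp,tR in way:
        tp=np.array(tp)
        while True:
            dt=R.T@(tp-p)*1000;dr=Ro.from_matrix(R.T@tR).as_rotvec()
            n=max(1,math.ceil(np.linalg.norm(dt)/step-.05),math.ceil(np.linalg.norm(dr)/rot-.05))
            m=np.round(dt/n,rd);w=np.round(dr/n,2 if n>1 else 3)
            out.append([*m.tolist(),*w.tolist()])
            p=p+R@m/1000;R=R@Ro.from_rotvec(w).as_matrix()
            if n==1:break
    for i in range(0,len(out),5):print(out[i:i+5])
    print('end',p.round(4))
E
python3 - <<'E'
from h import *
B=np.array([.587,-.2215,.088])
R0=np.array(get_state()['tcp_rot'])
E1=B+a*.11
rows([([.33,.52,.40],R0),([.56,.10,.40],RG),(E1+a*.1,RG),(E1,RG)],step=48)
E
```

```text
[[-27.0, -9.0, -34.0, 0.0, 0.0, 0.0], [-27.0, -9.0, -35.0, 0.0, 0.0, 0.0], [-27.0, -9.0, -34.0, 0.0, 0.0, 0.0], [-27.0, -9.0, -35.0, 0.0, 0.0, 0.0], [-26.0, -10.0, -34.0, 0.0, 0.0, 0.0]]
[[-27.0, -9.0, -35.0, 0.0, 0.0, 0.0], [-34.0, -33.0, 0.0, 0.07, -0.01, -0.02], [-34.0, -34.0, 3.0, 0.07, -0.01, -0.02], [-33.0, -34.0, 5.0, 0.07, -0.01, -0.02], [-32.0, -34.0, 8.0, 0.07, -0.0, -0.02]]
[[-32.0, -35.0, 11.0, 0.07, -0.0, -0.02], [-31.0, -34.0, 13.0, 0.07, -0.01, -0.01], [-30.0, -34.0, 16.0, 0.07, -0.0, -0.02], [-30.0, -33.0, 18.0, 0.07, -0.01, -0.01], [-29.0, -32.0, 21.0, 0.07, -0.0, -0.02]]
[[-28.0, -30.0, 23.0, 0.064, -0.01, -0.014], [-11.0, -7.0, 39.0, 0.0, 0.0, -0.0], [-11.0, -7.0, 39.0, 0.0, 0.0, -0.0], [-11.0, -7.0, 38.0, 0.0, 0.0, -0.0], [-11.0, -7.0, 39.0, 0.0, 0.0, -0.0]]
[[-11.0, -7.0, 38.0, 0.0, 0.0, -0.0], [-11.0, -7.0, 39.0, 0.0, 0.0, -0.0], [-0.0, 0.0, 33.0, 0.0, 0.0, -0.0], [-0.0, 0.0, 33.0, 0.0, 0.0, -0.0], [-0.0, 0.0, 34.0, 0.0, 0.0, -0.0]]
end [ 0.5952 -0.1516  0.172 ]
```

{"api": "play_rows", "payload": {"moves": [[-27,-9,-34,0,0,0],[-27,-9,-35,0,0,0],[-27,-9,-34,0,0,0],[-27,-9,-35,0,0,0],[-26,-10,-34,0,0,0]], "grip": 45}}

```text
time: 0.6
tool_pos: [0.3084, 0.5358, 0.3671]
tcp_rot: [[-0.955, 0.297, -0.0], [0.297, 0.955, -0.001], [-0.0, -0.001, -1.0]]
contact_force: [0.7, 1.0, 0.4]
opening: 0.45
grasp_force: 0.0
```

{"api": "play_rows", "payload": {"moves": [[-27,-9,-35,0,0,0],[-34,-33,0,0.07,-0.01,-0.02],[-34,-34,3,0.07,-0.01,-0.02],[-33,-34,5,0.07,-0.01,-0.02],[-32,-34,8,0.07,0,-0.02]]}}

```text
time: 1.1
tool_pos: [0.4228, 0.3517, 0.4013]
tcp_rot: [[-0.976, 0.213, -0.044], [0.217, 0.936, -0.277], [-0.018, -0.28, -0.96]]
contact_force: [0.4, 0.5, -0.9]
opening: 0.451
grasp_force: 0.0
```

{"api": "play_rows", "payload": {"moves": [[-32,-35,11,0.07,0,-0.02],[-31,-34,13,0.07,-0.01,-0.01],[-30,-34,16,0.07,0,-0.02],[-30,-33,18,0.07,-0.01,-0.01],[-29,-32,21,0.07,0,-0.02]]}}

```text
time: 1.6
tool_pos: [0.5377, 0.1403, 0.4002]
tcp_rot: [[-0.99, 0.111, -0.081], [0.138, 0.797, -0.588], [-0.0, -0.593, -0.805]]
contact_force: [0.5, 0.3, -0.3]
opening: 0.452
grasp_force: 0.0
```

{"api": "play_rows", "payload": {"moves": [[-28,-30,23,0.064,-0.01,-0.014],[-11,-7,39,0,0,0],[-11,-7,39,0,0,0],[-11,-7,38,0,0,0],[-11,-7,39,0,0,0]]}}

```text
time: 2.1
tool_pos: [0.5886, -0.0261, 0.2972]
tcp_rot: [[-0.993, 0.093, -0.078], [0.122, 0.762, -0.636], [-0.0, -0.641, -0.767]]
contact_force: [0.7, 0.5, 0.1]
opening: 0.447
grasp_force: 0.0
```

{"api": "play_rows", "payload": {"moves": [[-11,-7,38,0,0,0],[-11,-7,39,0,0,0],[0,0,20,0,0,0],[0,0,0,0,0,0]]}}

```text
time: 2.5
tool_pos: [0.5991, -0.1034, 0.2309]
tcp_rot: [[-0.992, 0.094, -0.085], [0.127, 0.76, -0.638], [0.004, -0.643, -0.766]]
contact_force: [-0.5, 0.0, 0.3]
opening: 0.449
grasp_force: 0.0
```

Run:
```python
from h import *
s=get_state();print(s['tool_pos'])
im,d,c=grab('wrist','w1.png')
P=pts(d,c);X,Y,Z=P[...,0],P[...,1],P[...,2]
m=(Z>.06)&(Z<.115)&(X>.54)&(X<.63)&(Y<-.18)&(Y>-.26)&(im.astype(int).sum(-1)<200)
Q=P[m];print(m.sum(),Q.mean(0),Q.min(0),Q.max(0))
R=np.c_[xh,ky,a];q=(Q-np.array([.587,-.2215,.088]))@R*1000;print('bar frame mm min/max',np.percentile(q,[1,99],axis=0))
ys,xs=np.where(m);print(xs.min(),xs.max(),ys.min(),ys.max())
```

```text
[ 0.59911915 -0.10336311  0.23086835]
191 [ 0.58659188 -0.2109472   0.094002  ] [ 0.56901294 -0.21823687  0.08567981] [ 0.60875049 -0.20649513  0.09821168]
bar frame mm min/max [[-18.41571152  -2.34863303   2.85072564]
 [ 20.21756263   8.20278592  13.52746184]]
259 268 149 183
```

View pics/w1.png

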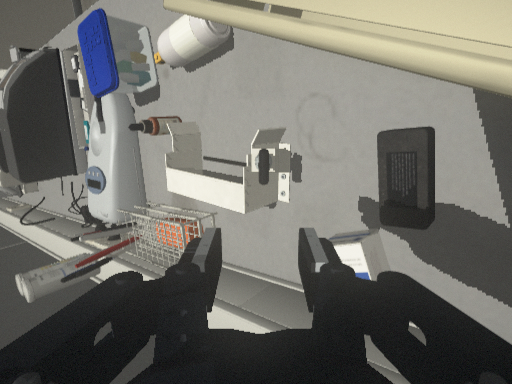

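Run:
```python
from h import *
for f,n in(('t0',(140,190,235,256)),('s0',(175,200,250,280)),('w1',(140,195,250,280))):
    z=np.load(f'pics/{f}.npz');g=z['im'].astype(int).sum(-1)
    r0,r1,c0,c1=n;w=np.clip(250-g[r0:r1,c0:c1],0,150).astype(float)
    k,l,st,ce=cv2.connectedComponentsWithStats((w>0).astype(np.uint8));i=1+np.argmax(st[1:,4]);w*=(l==i)
    v,u=np.mgrid[r0:r1,c0:c1];u=(u*w).sum()/w.sum();v=(v*w).sum()/w.sum()
    R=np.array(z['R']);o=-R.T@z['t'];print(f,u,v,st[i],o.round(3),ray(u,v,z,.09),ray(u,v,z,.095))
```

```text
t0 245.9586828207518 170.92575333954645 [ 8 26  9 11 65] [ 0.367 -0.253  1.267] [ 0.58798854 -0.21932632  0.09      ] [ 0.58705143 -0.21946885  0.095     ]
s0 256.36805170821793 176.8769159741459 [ 0  0 19  7 83] [ 0.079 -1.181  1.111] [ 0.57725369 -0.18001336  0.09      ] [ 0.57481458 -0.18491552  0.095     ]
w1 263.9017862238201 165.7460480511328 [  8   9  12  36 337] [0.547 0.019 0.369] [ 0.58864613 -0.21548026  0.09      ] [ 0.58789438 -0.21127366  0.095     ]
```

Run:
```python
from h import *
B=np.array([.588,-.218,.0885])
rows([(B+a*.05,RG),(B-a*.016,RG)],step=35)
```

```text
[[-1.0, 1.0, 34.0, 0.0, -0.0, -0.0], [-0.0, 0.0, 34.0, 0.0, -0.0, -0.0], [-1.0, 1.0, 34.0, 0.0, -0.0, -0.0], [-0.0, 0.0, 34.0, 0.001, -0.003, -0.0], [-0.0, 0.0, 33.0, -0.0, 0.0, -0.0]]
[[-0.0, 0.0, 33.0, -0.0, 0.0, -0.0]]
end [ 0.5865 -0.2284  0.0762]
```

{"api": "play_rows", "payload": {"moves": [[-1,1,34,0,0,0],[0,0,34,0,0,0],[-1,1,34,0,0,0],[0,0,34,0,0,0],[0,0,25,0,0,0]]}}

```text
time: 3.05
tool_pos: [0.5919, -0.2005, 0.1079]
tcp_rot: [[-0.993, 0.093, -0.076], [0.12, 0.762, -0.636], [-0.001, -0.641, -0.768]]
contact_force: [0.2, 0.3, -0.5]
opening: 0.449
grasp_force: 0.0
```

{"api": "play_rows", "payload": {"moves": [[0,0,20,0,0,0],[0,0,10,0,0,0],[0,0,10,0,0,0],[0,0,0,0,0,0]]}}

```text
time: 3.45
tool_pos: [0.5883, -0.2265, 0.0776]
tcp_rot: [[-0.993, 0.094, -0.078], [0.122, 0.761, -0.637], [-0.0, -0.641, -0.767]]
contact_force: [-1.2, 1.0, -0.4]
opening: 0.453
grasp_force: 0.0
```

{"api": "play_rows", "payload": {"moves": [[0,0,0,0,0,0],[0,0,0,0,0,0],[0,0,0,0,0,0],[0,0,0,0,0,0]], "grip": 0, "grip_force": 60}}

```text
time: 3.85
tool_pos: [0.5885, -0.2264, 0.0781]
tcp_rot: [[-0.993, 0.094, -0.077], [0.121, 0.762, -0.636], [-0.001, -0.641, -0.768]]
contact_force: [-0.2, -0.3, -0.2]
opening: 0.001
grasp_force: 0.0
```

Run:
```python
from h import *
a1,_,_=grab('wrist','w2.png');b,_,_=grab('scene','s2.png');t,_,_=grab('top','t2.png')
o=np.zeros((384,800,3),np.uint8)
o[:,:400]=cv2.resize(a1,(400,384))
o[:190,400:]=cv2.resize(b[150:245,200:400],(400,190))
o[192:382,400:]=cv2.resize(t[135:230,180:380],(400,190))
cv2.imwrite('pics/c2.png',o[:,:,::-1]);print(get_state()['opening'])
```

```text
0.0026641671813760173
```

View pics/c2.png

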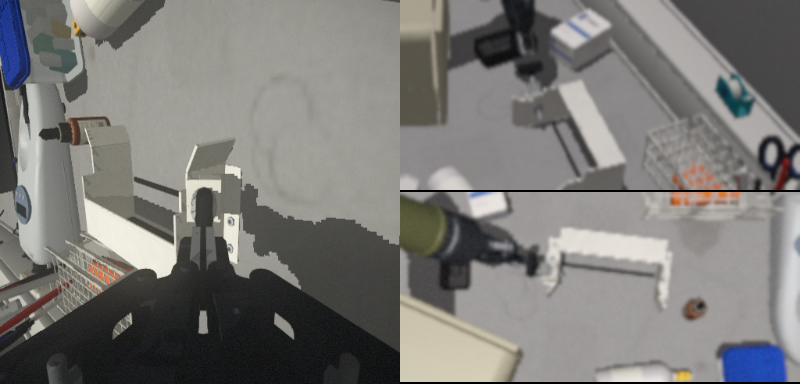

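Run:
```python
from h import *
z=np.load('pics/w2.npz');P=pts(z['d'],z);s=get_state();print(s['tool_pos'])
T=np.array(s['tool_pos']);R=np.array(s['tcp_rot'])
q=((P-T)@R*1000).round(0)
C=-np.array(z['R']).T@z['t'];print('cam in tool',(C-T)@R, 'axis',R.T@np.array(z['R'])[2])
g=z['im'].astype(int).sum(-1)
for v in range(180,275,6):
    print(v,[(q[v,u].astype(int).tolist(),int(g[v,u])) for u in (252,260,268)])
```

```text
[ 0.58820726 -0.22668334  0.07784735]
cam in tool [ 0.06798599 -0.00061259 -0.18006453] axis [-2.71706673e-01  2.16231653e-04  9.62380090e-01]
180 [([16, -6, 29], 631), ([16, 0, 29], 636), ([15, 5, 30], 609)]
186 [([12, -6, 28], 657), ([11, 0, 29], 574), ([11, 5, 29], 653)]
192 [([18, -5, -10], 219), ([21, 0, -18], 165), ([20, 4, -15], 163)]
198 [([18, -5, -22], 180), ([19, 0, -22], 184), ([19, 4, -22], 165)]
204 [([15, -5, -21], 186), ([16, 0, -24], 187), ([15, 4, -22], 166)]
210 [([12, -5, -23], 187), ([12, 0, -23], 176), ([12, 4, -22], 172)]
216 [([8, -5, -21], 178), ([9, 0, -23], 175), ([8, 4, -22], 160)]
222 [([5, -5, -22], 173), ([5, 0, -24], 177), ([5, 4, -22], 162)]
228 [([10, -4, -44], 316), ([11, 0, -44], 165), ([10, 3, -42], 305)]
234 [([10, -4, -50], 311), ([10, 0, -51], 162), ([10, 3, -50], 310)]
240 [([10, -4, -56], 312), ([10, 0, -56], 149), ([10, 3, -56], 293)]
246 [([10, -4, -63], 311), ([10, 0, -62], 143), ([10, 3, -63], 305)]
252 [([10, -4, -68], 282), ([10, 0, -68], 132), ([10, 3, -68], 255)]
258 [([10, -4, -72], 250), ([10, 0, -72], 127), ([10, 3, -73], 308)]
264 [([9, -3, -75], 196), ([9, 0, -75], 141), ([11, 2, -79], 141)]
270 [([11, -3, -83], 140), ([6, 0, -75], 130), ([11, 2, -84], 115)]
```

Run:
```python
from h import *
z=np.load('pics/w1.npz');P=pts(z['d'],z)
T=np.array([ 0.59911915,-0.10336311,0.23086835]);R=np.array([[-0.992, 0.094, -0.085], [0.127, 0.76, -0.638], [0.004, -0.643, -0.766]])
q=((P-T)@R*1000).round(0)
for v in range(222,300,8): print(v,[q[v,u].astype(int).tolist() for u in (200,206,212,218,300,306,312,318)])
z=np.load('pics/s2.npz');P=pts(z['d'],z);s=get_state();T=np.array(s['tool_pos']);R=np.array(s['tcp_rot'])
q=((P-T)@R*1000).round(0);g=z['im'].astype(int).sum(-1)
m=(abs(q[...,0])<40)&(abs(q[...,1])<40)&(q[...,2]>-120)&(q[...,2]<40)
ys,xs=np.where(m);print(xs.min(),xs.max(),ys.min(),ys.max())
for v in range(ys.min(),ys.max(),2):
    print(v,[(u,q[v,u].astype(int).tolist(),int(g[v,u])) for u in range(200,340,2) if m[v,u]][:9])
```

```text
222 [[-137, -107, 333], [-159, -107, 389], [-146, -89, 355], [-151, -80, 368], [-103, 59, 249], [-101, 67, 244], [-99, 75, 237], [-97, 83, 232]]
230 [[-152, -108, 333], [10, -26, -46], [10, -23, -45], [10, -20, -45], [10, 19, -43], [10, 21, -45], [10, 24, -45], [-108, 83, 229]]
238 [[6, -29, -45], [10, -25, -53], [10, -22, -54], [7, -20, -48], [6, 19, -44], [10, 20, -54], [10, 22, -55], [7, 27, -47]]
246 [[10, -26, -62], [10, -23, -62], [10, -21, -62], [4, -20, -49], [3, 18, -46], [10, 19, -61], [10, 21, -62], [10, 24, -62]]
254 [[11, -24, -70], [10, -22, -69], [9, -20, -67], [0, -20, -50], [-1, 18, -47], [8, 18, -65], [11, 20, -70], [11, 22, -70]]
262 [[10, -23, -76], [10, -21, -75], [6, -20, -68], [-3, -20, -51], [-4, 18, -49], [4, 19, -65], [10, 19, -75], [10, 21, -75]]
270 [[7, -23, -75], [7, -21, -76], [3, -20, -68], [-6, -20, -53], [-8, 18, -49], [1, 19, -65], [7, 19, -76], [8, 21, -76]]
278 [[11, -21, -88], [4, -21, -76], [0, -20, -69], [-9, -20, -54], [-195, 62, 246], [-2, 18, -67], [4, 19, -77], [6, 21, -80]]
286 [[11, -20, -92], [1, -21, -76], [-3, -20, -70], [-221, -69, 26
[... 2538 characters left out ...]
 22], 443), (274, [-15, -29, 23], 321), (276, [-24, -20, 26], 418), (278, [-30, -24, 27], 353), (280, [-32, -36, 27], 557)]
196 [(264, [12, -3, 25], 390), (266, [6, -4, 27], 417), (268, [0, -7, 28], 447), (270, [-3, -20, 28], 425), (272, [-9, -24, 29], 342), (274, [-16, -22, 31], 284), (276, [-24, -17, 33], 282), (278, [-30, -19, 34], 278), (280, [-31, -38, 33], 501)]
198 [(262, [17, 9, 32], 436), (264, [16, -13, 31], 442), (266, [7, -6, 33], 422), (268, [3, -15, 33], 361), (270, [-3, -18, 34], 313), (272, [-10, -14, 36], 286), (274, [-17, -13, 38], 285)]
200 [(258, [36, -11, 33], 333), (260, [28, -7, 35], 431), (262, [23, -12, 36], 415), (264, [17, -13, 37], 395), (266, [10, -11, 39], 373)]
```

{"api": "play_rows", "payload": {"moves": [[0,0,-15,0,0,0],[0,0,0,0,0,0],[0,0,0,0,0,0]], "grip": 45}}

```text
time: 4.3
tool_pos: [0.5901, -0.2164, 0.0898]
tcp_rot: [[-0.993, 0.094, -0.076], [0.121, 0.762, -0.636], [-0.002, -0.641, -0.768]]
contact_force: [-0.3, 0.5, -0.3]
opening: 0.451
grasp_force: 0.0
```

{"api": "play_rows", "payload": {"moves": [[0,0,15,0,0,0],[0,0,12,0,0,0],[0,0,10,0,0,0],[0,0,0,0,0,0]]}}

```text
time: 4.7
tool_pos: [0.584, -0.243, 0.0591]
tcp_rot: [[-0.992, 0.094, -0.082], [0.125, 0.76, -0.637], [0.003, -0.643, -0.766]]
contact_force: [-0.9, 0.4, -0.5]
opening: 0.447
grasp_force: 0.0
```

{"api": "play_rows", "payload": {"moves": [[0,0,8,0,0,0],[0,0,6,0,0,0],[0,0,0,0,0,0]]}}

```text
time: 5.0
tool_pos: [0.5845, -0.2505, 0.0495]
tcp_rot: [[-0.992, 0.094, -0.079], [0.123, 0.761, -0.637], [0.0, -0.642, -0.767]]
contact_force: [-0.4, -0.2, -0.5]
opening: 0.451
grasp_force: 0.0
```

{"api": "play_rows", "payload": {"moves": [[0,0,0,0,0,0],[0,0,0,0,0,0],[0,0,0,0,0,0],[0,0,0,0,0,0]], "grip": 0}}

```text
time: 5.4
tool_pos: [0.5857, -0.249, 0.0502]
tcp_rot: [[-0.993, 0.094, -0.077], [0.121, 0.762, -0.636], [-0.001, -0.641, -0.768]]
contact_force: [0.2, 2.1, -0.5]
opening: 0.127
grasp_force: 59.8
```

Run:
```python
from h import *
s=get_state();print(s['tool_pos'],s['opening'],s['grasp_force'],s['contact_force'],s['joint_pos'])
T=np.array(s['tool_pos']);R=np.array(s['tcp_rot'])
im,d,c=grab('wrist','w3.png');q=((pts(d,c)-T)@R*1000).round(0);g=im.astype(int).sum(-1)
for v in range(180,260,6):
    print(v,[(q[v,u].astype(int).tolist(),int(g[v,u])) for u in (246,252,260,268,274)])
```

```text
[ 0.5857172  -0.24899393  0.05015669] 0.12721778563055702 59.83587563037872 [ 0.19643414  2.08098547 -0.45300815] [-20.90004851  27.89398911  22.31936142 101.7829218   33.45189777
  62.35004811  64.00299142]
180 [([23, -9, 3], 335), ([21, -5, 8], 330), ([19, 0, 15], 395), ([18, 5, 22], 389), ([17, 9, 26], 384)]
186 [([18, -9, 6], 392), ([17, -6, 9], 388), ([15, 0, 16], 391), ([14, 5, 21], 385), ([12, 9, 27], 339)]
192 [([14, -9, 6], 374), ([13, -6, 9], 372), ([16, 0, -1], 415), ([16, 4, -1], 401), ([16, 8, -2], 405)]
198 [([14, -9, -7], 675), ([14, -5, -6], 674), ([14, 0, -7], 677), ([14, 4, -8], 674), ([14, 8, -7], 673)]
204 [([10, -9, -6], 669), ([11, -5, -9], 610), ([12, 0, -11], 325), ([10, 4, -7], 320), ([10, 8, -6], 670)]
210 [([8, -9, -9], 417), ([9, -5, -14], 444), ([21, -1, -48], 154), ([9, 4, -14], 352), ([8, 8, -10], 261)]
216 [([8, -8, -21], 412), ([20, -4, -53], 164), ([21, -1, -54], 168), ([20, 3, -53], 150), ([8, 7, -20], 271)]
222 [([6, -8, -24], 548), ([19, -4, -57], 172), ([19, -1, -58], 158), ([19, 3, -58], 159), ([6, 7, -26], 222)]
228 [([11, -7, -44], 163), ([17, -4, -58], 173), ([17, -1, -59], 159), ([17, 3, -58], 154), ([16, 6, -55], 151)]
234 [([11, -7, -50], 152), ([14, -4, -59], 152), ([15, -1, -59], 154), ([14, 3, -59], 143), ([13, 6, -55], 140)]
240 [([10, -7, -56], 143), ([12, -4, -60], 152), ([12, -1, -59], 145), ([11, 3, -59], 117), ([11, 6, -57], 139)]
246 [([10, -6, -62], 125), ([9, -4, -59], 119), ([9, -1, -59], 147), ([9, 3, -59], 124), ([10, 5, -61], 131)]
252 [([11, -6, -68], 128), ([5, -4, -57], 112), ([6, -1, -59], 106), ([6, 3, -58], 104), ([10, 5, -67], 125)]
258 [([9, -6, -69], 129), ([3, -4, -58], 119), ([3, -1, -58], 117), ([3, 3, -58], 99), ([10, 5, -73], 132)]
```

{"api": "play_rows", "payload": {"moves": [[0,0,-6,0,0,0],[0,0,-8,0,0,0],[0,0,-8,0,0,0],[0,0,-4,0,0,0],[0,0,0,0,0,0]]}}

```text
time: 5.95
tool_pos: [0.5871, -0.2338, 0.0687]
tcp_rot: [[-0.993, 0.094, -0.078], [0.122, 0.762, -0.636], [-0.001, -0.641, -0.768]]
contact_force: [4.0, -5.7, -13.1]
opening: 0.124
grasp_force: 58.4
```

{"api": "play_rows", "payload": {"moves": [[0,0,-2,0,0,0],[0,0,0,0,0,-0.13],[0,0,0,0,0,-0.13],[0,0,0,0,0,-0.13],[0,0,0,0,0,0]]}}

```text
time: 6.45
tool_pos: [0.5872, -0.2328, 0.0696]
tcp_rot: [[-0.953, -0.293, -0.078], [-0.179, 0.751, -0.636], [0.245, -0.592, -0.768]]
contact_force: [4.3, -7.3, -13.8]
opening: 0.13
grasp_force: 58.5
```

{"api": "play_rows", "payload": {"moves": [[0,0,0,0,0,-0.13],[0,0,0,0,0,-0.13],[0,0,0,0,0,-0.13],[0,0,0,0,0,-0.13],[0,0,0,0,0,0]]}}

```text
time: 6.95
tool_pos: [0.5871, -0.2327, 0.0694]
tcp_rot: [[-0.681, -0.728, -0.078], [-0.529, 0.563, -0.636], [0.507, -0.392, -0.768]]
contact_force: [5.2, -6.0, -13.0]
opening: 0.124
grasp_force: 58.5
```

{"api": "play_rows", "payload": {"moves": [[0,0,0,0,0,-0.13],[0,0,0,0,0,-0.13],[0,0,0,0,0,-0.11],[0,0,0,0,0,0]]}}

```text
time: 7.35
tool_pos: [0.5869, -0.2327, 0.0692]
tcp_rot: [[-0.372, -0.925, -0.078], [-0.696, 0.334, -0.636], [0.614, -0.182, -0.768]]
contact_force: [4.9, -5.9, -13.6]
opening: 0.126
grasp_force: 58.5
```

Run:
```python
from h import *
s=get_state();print(s['tool_pos'],s['opening'],s['contact_force'],s['moment'],s['joint_pos'])
R=np.array(s['tcp_rot']);print(R.T@s['contact_force'],R.T@s['moment'])
print(Ro.from_matrix(RG.T@R).as_rotvec())
grab('wrist','w4.png')
```

```text
[ 0.586876   -0.23270412  0.06923609] 0.12627203922368477 [  4.86682426  -5.86045547 -13.60469779] [ 1.69162998 -1.14309115  0.8317023 ] [-13.37607914  25.54700933  11.1552826  100.5755112   37.6264545
  67.41097521 134.52132772]
[-6.08386364 -3.98469328 13.79230007] [ 0.6770229 -2.097523  -0.0451142]
[-0.00302692 -0.00169304 -1.2823733 ]
```

View pics/w4.png

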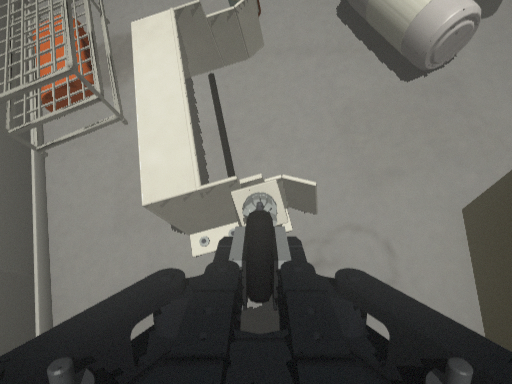

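{"api": "play_rows", "payload": {"moves": [[0,0,3,0,0,0],[0,0,3,0,0,0],[0,0,1,0,0,0],[0,0,0,0,0,0]]}}

```text
time: 7.8
tool_pos: [0.5866, -0.2361, 0.0652]
tcp_rot: [[-0.374, -0.924, -0.078], [-0.695, 0.335, -0.636], [0.614, -0.184, -0.768]]
contact_force: [2.3, -2.2, -10.2]
opening: 0.124
grasp_force: 59.4
```

Run:
```python
from h import *
s=get_state();R=np.array(s['tcp_rot']);print(s['tool_pos'],R.T@s['contact_force'],R.T@s['moment'])
print((np.array(s['tool_pos'])-np.array([ 0.5857172,-0.24899393,0.05015669]))@a)
```

```text
[ 0.58657288 -0.23606714  0.06518034] [-5.61106999 -0.97592711  9.0215995 ] [ 0.11803706 -2.0135878  -0.0438474 ]
0.019823058213213292
```

{"api": "play_rows", "payload": {"moves": [[0,0,1,0,0,0],[0,0,1,0,0,0],[0,0,0,0,0,0]]}}

```text
time: 8.1
tool_pos: [0.5869, -0.2362, 0.0649]
tcp_rot: [[-0.374, -0.924, -0.077], [-0.695, 0.335, -0.636], [0.613, -0.184, -0.768]]
contact_force: [-1.0, 3.4, -2.0]
opening: 0.126
grasp_force: 60.7
```

Run:
```python
from h import *
s=get_state();R=np.array(s['tcp_rot']);print(s['tool_pos'],R.T@s['contact_force'],R.T@s['moment'])
print((np.array(s['tool_pos'])-np.array([ 0.5857172,-0.24899393,0.05015669]))@a)
```

```text
[ 0.58686482 -0.23622864  0.0649149 ] [-3.23339999  2.48526888 -0.57731309] [-0.85065855 -1.63804716 -0.05188438]
0.019539554972795442
```

{"api": "play_rows", "payload": {"moves": [[0,0,0,0,0,0],[0,0,0,0,0,0],[0,0,0,0,0,0]], "grip": 40}}

```text
time: 8.4
tool_pos: [0.587, -0.2388, 0.0658]
tcp_rot: [[-0.376, -0.923, -0.078], [-0.693, 0.336, -0.638], [0.615, -0.186, -0.766]]
contact_force: [-0.5, 0.2, 0.1]
opening: 0.4
grasp_force: 0.0
```

{"api": "play_rows", "payload": {"moves": [[0,0,-15,0,0,0],[0,0,-35,0,0,0],[0,0,-45,0,0,0],[0,0,-45,0,0,0],[0,0,-45,0,0,0]]}}

```text
time: 8.9
tool_pos: [0.6012, -0.1183, 0.2093]
tcp_rot: [[-0.375, -0.924, -0.077], [-0.695, 0.335, -0.636], [0.614, -0.185, -0.768]]
contact_force: [1.0, -0.1, -0.2]
opening: 0.401
grasp_force: 0.0
```

Run:
```python
from h import *
im,d,c=grab('wrist','w5.png');t,dt,ct=grab('top','t5.png');sc,ds,cs=grab('scene','s5.png')
for n,(i,dd,cc) in dict(w=(im,d,c),t=(t,dt,ct),s=(sc,ds,cs)).items():
    P=pts(dd,cc);X,Y,Z=P[...,0],P[...,1],P[...,2]
    m=(Z>.075)&(Z<.13)&(X>.55)&(X<.63)&(Y<-.16)&(Y>-.25)&(i.astype(int).sum(-1)<200)
    if m.sum()>5:
        q=(P[m]-np.array([.588,-.218,.0885]))@np.c_[xh,ky,a]*1000;print(n,m.sum(),np.percentile(q,[2,50,98],axis=0).round(1))
o=np.zeros((600,800,3),np.uint8);o[:288,:384]=cv2.resize(im,(384,288));o[:300,390:790]=cv2.resize(sc[160:280,180:340],(400,300))
o[300:600,:600]=cv2.resize(t[140:270,200:460],(600,300));cv2.imwrite('pics/c5.png',o[:,:,::-1])
```

```text
w 411 [[ -7.2 -18.9  21.8]
 [  1.1  -0.7  28.3]
 [ 10.2  17.5  30.1]]
t 25 [[ -6.3 -22.1  16.7]
 [ -0.9 -10.7  27.2]
 [  3.9  15.3  31.5]]
s 26 [[ -9.  -22.9   6.3]
 [ -3.7 -17.1  19.4]
 [  2.8   2.9  28.6]]
```

View pics/c5.png

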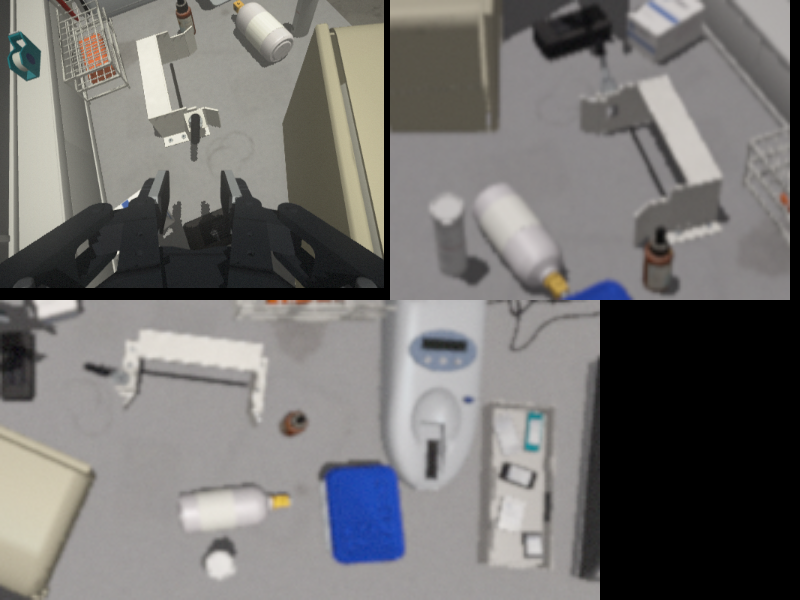

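```bash
cat >> h.py <<'E'
SEAT=np.array([.610,-.328,.03])
def comp(P,m,uv):
    k,l,st,ce=cv2.connectedComponentsWithStats(m.astype(np.uint8),connectivity=4);return l==l[uv[1],uv[0]]
def cyl(n,f=None):
    if f: z=np.load(f);im,d,c=z['im'],z['d'],z
    else: im,d,c=grab(n)
    P=pts(d,c);X,Y,Z=P[...,0],P[...,1],P[...,2]
    m=(Z>.010)&(Z<.072)&(X>.33)&(X<.62)&(Y<-.22)&(Y>-.54)
    g=im.astype(int).sum(-1);m&=g>150
    k,l,st,ce=cv2.connectedComponentsWithStats(m.astype(np.uint8),connectivity=4)
    out=[]
    for i in np.argsort(-st[1:,4])[:3]+1:
        Q=P[l==i]
        q=(Q-SEAT)[:,:2]@np.c_[xh,yh][:2]*1000
        b=cv2.minAreaRect(q.astype(np.float32))
        top=Q[:,2]>np.percentile(Q[:,2],75)
        A=np.polyfit(q[top,1],q[top,0],1)
        out.append(i);print(n,len(Q),'box(holder mm)',np.round(b[0],1),np.round(b[1],1),round(b[2],1),'zmax',Q[:,2].max().round(3),'y',np.percentile(q[:,1],[.5,99.5]).round(1),'ridge slope',A.round(3))
E
python3 - <<'E'
from h import *
cyl('t5','pics/t5.npz');cyl('s5','pics/s5.npz')
E
```

```text
t5 716 box(holder mm) [-203.9 -108.2] [ 60.4 169.6] 14.0 zmax 0.065 y [-186.6  -22.9] ridge slope [  -0.252 -231.212]
t5 83 box(holder mm) [-46.1  75.2] [29.2 55.5] 69.6 zmax 0.072 y [61.9 90.7] ridge slope [ -0.125 -27.053]
t5 64 box(holder mm) [ -36.3 -115.7] [82.1  9.3] 8.7 zmax 0.071 y [-126.3 -113.4] ridge slope [  4.133 438.431]
s5 912 box(holder mm) [-205.5 -110.6] [ 59.7 166.6] 12.2 zmax 0.066 y [-187.9  -30.1] ridge slope [  -0.245 -231.319]
s5 368 box(holder mm) [ -26.5 -117.3] [101.1  16.1] 5.5 zmax 0.072 y [-129.2 -112.3] ridge slope [  3.954 445.146]
s5 315 box(holder mm) [-35.5  77. ] [39.2 79.6] 84.2 zmax 0.071 y [57.5 94.5] ridge slope [-0.638 10.186]
```

```bash
cat >> h.py <<'E'
def H(x,y,z): return np.array([SEAT[0],SEAT[1],0])+x/1000*xh+y/1000*yh+np.array([0,0,z/1000])
def Rdown(ang):  # tool down, tool y at angle ang deg (holder frame, from xh toward yh)
    t=math.radians(ang);y=math.cos(t)*xh+math.sin(t)*yh;z=-zz;return np.c_[np.cross(y,z),y,z]
E
python3 - <<'E'
from h import *
s=get_state();R=np.array(s['tcp_rot'])
sl=-.247;th=math.degrees(math.atan(-sl)) # axis (sl,1)
u=np.array([sl,1])/math.hypot(sl,1);mid=np.array([-204,-109])+27*u;g=mid-30*u
print(mid,g,th)
rows([(np.array(s['tool_pos'])+[-.02,-.03,.11],R),(H(g[0]+40,g[1]+60,290),Rdown(th)),(H(*g,150),Rdown(th))],step=48)
E
```

```text
[-210.47442469  -82.78775429] [-203.28061948 -111.91247175] 13.874353304408048
[[32.0, -4.0, -21.0, 0.0, 0.0, 0.0], [32.0, -4.0, -22.0, 0.0, 0.0, 0.0], [32.0, -4.0, -21.0, 0.0, 0.0, 0.0], [10.0, 3.0, 9.0, -0.05, 0.0, 0.13], [10.0, 2.0, 9.0, -0.05, 0.0, 0.13]]
[[10.0, 0.0, 9.0, -0.05, 0.0, 0.13], [10.0, -2.0, 9.0, -0.05, 0.0, 0.13], [10.0, -3.0, 9.0, -0.05, 0.0, 0.13], [9.0, -5.0, 9.0, -0.05, 0.0, 0.13], [8.0, -7.0, 8.0, -0.05, 0.0, 0.13]]
[[7.0, -8.0, 8.0, -0.05, 0.0, 0.13], [6.0, -9.0, 8.0, -0.05, 0.0, 0.13], [5.0, -11.0, 7.0, -0.05, 0.0, 0.13], [4.0, -11.0, 6.0, -0.05, 0.0, 0.13], [2.0, -12.0, 6.0, -0.05, 0.0, 0.13]]
[[0.0, -13.0, 5.0, -0.05, 0.0, 0.13], [-1.0, -13.0, 5.0, -0.04, 0.0, 0.13], [-3.0, -12.0, 4.0, -0.05, 0.0, 0.13], [-4.0, -12.0, 3.0, -0.04, 0.0, 0.13], [-6.0, -12.0, 3.0, -0.05, 0.0, 0.13]]
[[-8.0, -11.0, 3.0, -0.04, 0.0, 0.13], [-9.0, -10.0, 2.0, -0.049, 0.002, 0.138], [-12.0, -13.0, 35.0, -0.0, -0.0, 0.0], [-12.0, -13.0, 35.0, -0.0, -0.0, 0.0], [-12.0, -14.0, 35.0, -0.0, -0.0, 0.0]]
[[-13.0, -13.0, 35.0, -0.0, -0.0, 0.0]]
end [ 0.3948 -0.4146  0.1498]
```

{"api": "play_rows", "payload": {"moves": [[32,-4,-21,0,0,0],[32,-4,-22,0,0,0],[32,-4,-21,0,0,0],[10,3,9,-0.05,0,0.13],[10,2,9,-0.05,0,0.13]], "grip": 87, "grip_force": 20}}

```text
time: 9.55
tool_pos: [0.5655, -0.1735, 0.3149]
tcp_rot: [[-0.603, -0.78, -0.165], [-0.574, 0.568, -0.59], [0.554, -0.262, -0.79]]
contact_force: [0.0, 0.2, 0.3]
opening: 0.87
grasp_force: 0.0
```

{"api": "play_rows", "payload": {"moves": [[10,0,9,-0.05,0,0.13],[10,-2,9,-0.05,0,0.13],[10,-3,9,-0.05,0,0.13],[9,-5,9,-0.05,0,0.13],[8,-7,8,-0.05,0,0.13]]}}

```text
time: 10.05
tool_pos: [0.5273, -0.2296, 0.3053]
tcp_rot: [[-0.934, -0.2, -0.296], [-0.07, 0.915, -0.397], [0.35, -0.35, -0.869]]
contact_force: [0.3, -0.4, 0.2]
opening: 0.871
grasp_force: 0.0
```

{"api": "play_rows", "payload": {"moves": [[7,-8,8,-0.05,0,0.13],[6,-9,8,-0.05,0,0.13],[5,-11,7,-0.05,0,0.13],[4,-11,6,-0.05,0,0.13],[2,-12,6,-0.05,0,0.13]]}}

```text
time: 10.55
tool_pos: [0.4895, -0.285, 0.2977]
tcp_rot: [[-0.841, 0.475, -0.26], [0.523, 0.835, -0.168], [0.137, -0.278, -0.951]]
contact_force: [-0.6, 0.1, -0.0]
opening: 0.871
grasp_force: 0.0
```

{"api": "play_rows", "payload": {"moves": [[0,-13,5,-0.05,0,0.13],[-1,-13,5,-0.04,0,0.13],[-3,-12,4,-0.05,0,0.13],[-4,-12,3,-0.04,0,0.13],[-6,-12,3,-0.05,0,0.13]]}}

```text
time: 11.05
tool_pos: [0.4518, -0.3404, 0.2907]
tcp_rot: [[-0.367, 0.926, -0.092], [0.93, 0.367, -0.024], [0.012, -0.095, -0.995]]
contact_force: [0.5, -0.2, 0.6]
opening: 0.872
grasp_force: 0.0
```

{"api": "play_rows", "payload": {"moves": [[-8,-11,3,-0.04,0,0.13],[-9,-10,2,-0.049,0.002,0.138],[-12,-13,35,0,0,0],[-12,-13,35,0,0,0],[0,0,0,0,0,0]]}}

```text
time: 11.55
tool_pos: [0.4086, -0.3896, 0.2135]
tcp_rot: [[-0.109, 0.994, -0.015], [0.994, 0.109, 0.003], [0.004, -0.015, -1.0]]
contact_force: [-0.6, 1.3, -0.8]
opening: 0.872
grasp_force: 0.0
```

Run:
```python
from h import *
s=get_state();R=np.array(s['tcp_rot']);T=np.array(s['tool_pos']);print(T,R,s['joint_pos'],s['opening'])
rows([(H(-203.3,-111.9,150),Rdown(13.9)),(H(-203.3,-111.9,60),Rdown(13.9)),(H(-203.3,-111.9,-35),Rdown(13.9))],step=48)
# cylinder in tool frame from wrist view
im,d,c=grab('wrist','w6.png');P=pts(d,c);Z=P[...,2]
m=(Z>.045)&(Z<.068)&(P[...,0]>.3)&(P[...,0]<.48)&(P[...,1]<-.28)&(P[...,1]>-.5)
k,l,st,ce=cv2.connectedComponentsWithStats(m.astype(np.uint8));i=1+np.argmax(st[1:,4]);Q=P[l==i];q=(Q-SEAT)[:,:2]@np.c_[xh,yh][:2]*1000
print(st[i],Q[:,2].max(),cv2.minAreaRect(q.astype(np.float32)))
print(np.polyfit(q[:,1],q[:,0],1),q[:,1].min(),q[:,1].max())
qq=(P-T)@R*1000
f=(qq[...,2]<-20)&(abs(qq[...,1])<60)&(abs(qq[...,0])<11.5)&(d>0);print('finger zmax',np.percentile(qq[f][:,2],[90,99]),'y',qq[f][:,1].min(),qq[f][:,1].max())
```

```text
[ 0.40861783 -0.38955397  0.21354442] [[-0.10857773  0.99396952 -0.01534529]
 [ 0.99407834  0.10863168  0.00272403]
 [ 0.00437459 -0.01495865 -0.99987854]] [ 6.39518719  8.94124276 38.4152095  94.49533917 -5.12685957 79.25874593
 51.73127371] 0.8721697222247675
[[-12.0, -8.0, 32.0, -0.01, -0.0, -0.01], [-11.0, -8.0, 32.0, -0.005, -0.004, -0.002], [-0.0, -0.0, 45.0, 0.0, -0.0, 0.0], [-0.0, -0.0, 45.0, 0.0, -0.0, 0.0], [-0.0, -0.0, 47.0, 0.0, -0.0, 0.0]]
[[-0.0, -0.0, 48.0, 0.0, -0.0, 0.0]]
end [ 0.3947 -0.4139 -0.0354]
[ 223  106   49  114 4929] 0.06276876752520802 ((-207.5486297607422, -90.14938354492188), (53.80275344848633, 131.4649200439453), 13.813169479370117)
[-2.11876730e-01 -2.26287648e+02] -154.9603567848199 -23.768591744482862
finger zmax [-70.71076749 -51.50934982] y -59.999520843227245 59.99776771185923
```

View pics/w6.png

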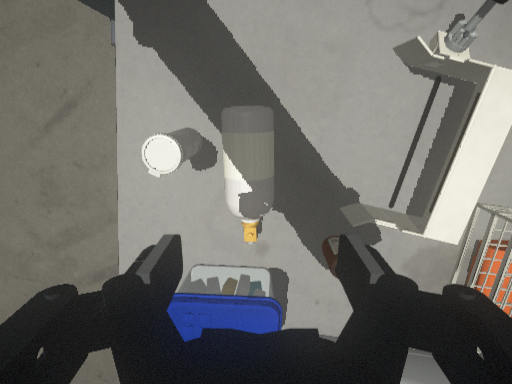

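{"api": "play_rows", "payload": {"moves": [[-12,-8,32,-0.01,0,-0.01],[-11,-8,32,-0.005,-0.004,-0.002],[0,0,0,0,0,0]]}}

```text
time: 11.9
tool_pos: [0.3994, -0.4134, 0.1523]
tcp_rot: [[-0.125, 0.992, 0.004], [0.992, 0.125, -0.001], [-0.002, 0.004, -1.0]]
contact_force: [-0.7, 0.3, 0.2]
opening: 0.866
grasp_force: 0.0
```

{"api": "play_rows", "payload": {"moves": [[0,0,40,0,0,0],[0,0,40,0,0,0],[0,0,20,0,0,0],[0,0,15,0,0,0],[0,0,0,0,0,0]]}}

```text
time: 12.4
tool_pos: [0.4037, -0.4135, 0.0393]
tcp_rot: [[-0.129, 0.992, 0.008], [0.992, 0.129, -0.003], [-0.004, 0.008, -1.0]]
contact_force: [-0.1, -0.6, -0.2]
opening: 0.868
grasp_force: 0.0
```

Run:
```python
from h import *
s=get_state();R=np.array(s['tcp_rot']);T=np.array(s['tool_pos']);print(T,s['contact_force'],s['joint_pos'])
rows([(H(-203.3,-111.9,-34),Rdown(13.9))],step=25)
im,d,c=grab('wrist','w7.png');P=pts(d,c)
q=(P-T)@R*1000;g=im.astype(int)
Z=P[...,2];m=(Z>.045)&(Z<.068)&(abs(q[...,1])<40)&(q[...,0]<60)&(q[...,0]>-100)
print('ridge y',np.median(q[m][:,1]),m.sum(),np.percentile(q[m][:,1],[2,98]))
im,d,c=grab('scene','s7.png');q=(pts(d,c)-T)@R*1000
f=(abs(q[...,1])<58)&(abs(q[...,0])<12)&(q[...,2]<-30)&(q[...,2]>-130)&(im.astype(int).sum(-1)<330);print('tip z world mm',T[2]*1000-np.percentile(q[f][:,2],[50,95,99]))
```

```text
[ 0.40367853 -0.41350532  0.03933904] [-0.06749214 -0.63536697 -0.23889035] [ 11.61848598  19.11747267  37.15345231 105.30444209 -13.53484691
  59.50503499  61.49006882]
[[0.0, -3.0, 24.0, 0.0, 0.0, 0.0], [0.0, -3.0, 25.0, 0.0, 0.0, 0.0], [1.0, -4.0, 24.0, 0.008, 0.004, 0.009]]
end [ 0.3942 -0.414  -0.0337]
ridge y -7.247935698216247 13973 [-32.4549854  16.9287661]
tip z world mm [138.01375066  95.04174892  89.28080191]
```

{"api": "play_rows", "payload": {"moves": [[0,-8,0,-0.008,0.003,0],[0,0,0,0,0,0],[0,0,0,0,0,0]]}}

```text
time: 12.8
tool_pos: [0.3945, -0.4163, 0.0404]
tcp_rot: [[-0.126, 0.992, 0.018], [0.992, 0.126, -0.001], [-0.003, 0.018, -1.0]]
contact_force: [-0.8, 0.9, 0.8]
opening: 0.87
grasp_force: 0.0
```

Run:
```python
from h import *
s=get_state();R=np.array(s['tcp_rot']);T=np.array(s['tool_pos']);print(T,R.round(4),s['contact_force'],s['joint_pos'])
im,d,c=grab('wrist','w7b.png');P=pts(d,c)
q=(P-T)@R*1000
Z=P[...,2];m=(Z>.045)&(Z<.068)&(abs(q[...,1])<40)&(q[...,0]<60)&(q[...,0]>-100)
print('ridge y',np.median(q[m][:,1]),m.sum(),np.percentile(q[m][:,1],[2,98]))
```

```text
[ 0.394533   -0.41630254  0.04039508] [[-1.258e-01  9.919e-01  1.810e-02]
 [ 9.921e-01  1.258e-01 -8.000e-04]
 [-3.100e-03  1.790e-02 -9.998e-01]] [-0.82417814  0.89665429  0.77559805] [ 12.28707659  18.27291239  37.4611594  106.16167604 -13.70784043
  59.14313076  62.53849643]
ridge y 1.1787597779805448 13601 [-23.22417184  26.10440247]
```

{"api": "play_rows", "payload": {"moves": [[0,1,15,0.018,-0.003,0],[0,0,15,0,0,0],[0,0,15,0,0,0],[0,0,15,0,0,0],[0,0,0,0,0,0]]}}

```text
time: 13.35
tool_pos: [0.3938, -0.414, -0.0239]
tcp_rot: [[-0.127, 0.992, -0.006], [0.992, 0.127, -0.002], [-0.001, -0.006, -1.0]]
contact_force: [-0.1, 0.2, -0.8]
opening: 0.867
grasp_force: 0.0
```

{"api": "play_rows", "payload": {"moves": [[0,0,7,0,0,0],[0,0,7,0,0,0],[0,0,0,0,0,0]]}}

```text
time: 13.65
tool_pos: [0.3954, -0.4154, -0.0354]
tcp_rot: [[-0.127, 0.992, -0.002], [0.992, 0.127, -0.005], [-0.004, -0.002, -1.0]]
contact_force: [-0.6, -0.3, -0.0]
opening: 0.871
grasp_force: 0.0
```

Run:
```python
from h import *
s=get_state();R=np.array(s['tcp_rot']);T=np.array(s['tool_pos']);print(T,R.round(4),s['contact_force'],s['joint_pos'])
im,d,c=grab('wrist','w8.png');P=pts(d,c)
q=(P-T)@R*1000
Z=P[...,2];m=(Z>.045)&(Z<.068)&(abs(q[...,1])<30)&(q[...,0]<20)&(q[...,0]>-100)
print('ridge y',np.median(q[m][:,1]),m.sum(),np.percentile(q[m][:,1],[2,98]))
im,d,c=grab('scene','s8.png');q=(pts(d,c)-T)@R*1000
f=(abs(q[...,1])<58)&(abs(q[...,0])<12)&(q[...,2]<-30)&(q[...,2]>-130)&(im.astype(int).sum(-1)<330);print('tip z world mm',T[2]*1000-np.percentile(q[f][:,2],[50,95,99]))
```

```text
[ 0.39543328 -0.41543509 -0.03537497] [[-0.1269  0.9919 -0.0018]
 [ 0.9919  0.1269 -0.0047]
 [-0.0045 -0.0023 -1.    ]] [-0.56332562 -0.26804663 -0.00360375] [ 14.1330981   24.96304639  35.05572375 108.31034045 -17.57263009
  52.03332685  64.8794905 ]
ridge y 0.12030691170988787 9835 [-24.35886998  24.68509654]
tip z world mm [52.62315557 -2.21083197 -4.35042136]
```

{"api": "play_rows", "payload": {"moves": [[0,0,0,0,0,0],[0,0,0,0,0,0],[0,0,0,0,0,0]], "grip": 60, "grip_force": 20}}

```text
time: 14.05
tool_pos: [0.3961, -0.4161, -0.034]
tcp_rot: [[-0.127, 0.992, -0.0], [0.992, 0.127, -0.006], [-0.006, -0.001, -1.0]]
contact_force: [0.0, 0.5, 3.2]
opening: 0.697
grasp_force: 21.9
```

Run:
```python
from h import *
s=get_state();T=np.array(s['tool_pos']);R=np.array(s['tcp_rot']);print(T,s['opening'],s['grasp_force'],s['contact_force'])
# target: mid at holder (-105,0), grasp 30 toward valve -> (-105,-30)
rows([(H(-105,-30,1000*T[2]),Rdown(0))],step=14,rot=.03)
print('now holder',(T-SEAT)@np.c_[xh,yh]*1000)
```

```text
[ 0.39607635 -0.41613724 -0.03399605] 0.6974716072543009 21.910958290100098 [0.00876464 0.50169405 3.24036986]
[[6.0, 11.0, -0.0, -0.0, 0.0, 0.02], [6.0, 11.0, -0.0, -0.0, 0.0, 0.03], [6.0, 11.0, -0.0, -0.0, 0.0, 0.02], [6.0, 11.0, -0.0, -0.0, 0.0, 0.03], [7.0, 11.0, -0.0, 0.0, 0.0, 0.02]]
[[7.0, 11.0, -0.0, 0.0, 0.0, 0.03], [7.0, 11.0, -0.0, 0.0, 0.0, 0.02], [8.0, 10.0, -0.0, 0.0, 0.0, 0.03], [8.0, 10.0, -0.0, 0.0, 0.0, 0.02], [8.0, 10.0, -0.0, 0.0, 0.006, 0.03]]
end [ 0.5021 -0.3452 -0.0344]
now holder [-201.58786976 -113.55101492]
```

{"api": "play_rows", "payload": {"moves": [[6,11,0,0,0,0.02],[6,11,0,0,0,0.03],[6,11,0,0,0,0.02],[6,11,0,0,0,0.03],[7,11,0,0,0,0.02]]}}

```text
time: 14.55
tool_pos: [0.4466, -0.3833, -0.034]
tcp_rot: [[-0.005, 1.0, -0.002], [1.0, 0.005, -0.009], [-0.009, -0.002, -1.0]]
contact_force: [-4.3, -4.3, 3.9]
opening: 0.695
grasp_force: 22.2
```

{"api": "play_rows", "payload": {"moves": [[7,11,0,0,0,0.03],[7,11,0,0,0,0.02],[8,10,0,0,0,0.03],[0,0,0,0,0,0]]}}

```text
time: 14.95
tool_pos: [0.4823, -0.3599, -0.034]
tcp_rot: [[0.072, 0.997, 0.001], [0.997, -0.072, -0.008], [-0.008, 0.001, -1.0]]
contact_force: [1.0, -0.9, 4.3]
opening: 0.696
grasp_force: 22.1
```

Run:
```python
from h import *
s=get_state();T=np.array(s['tool_pos']);R=np.array(s['tcp_rot']);print(T,R,s['opening'],s['grasp_force'],s['contact_force'],s['joint_pos'])
rows([(H(-105,-30,-36),Rdown(0))],step=14,rot=.03)
cyl('top');cyl('scene')
```

```text
[ 0.48225657 -0.3599475  -0.03400379] [[ 7.20421995e-02  9.97401217e-01  8.56730064e-04]
 [ 9.97372543e-01 -7.20335204e-02 -7.69298180e-03]
 [-7.61127612e-03  1.40869837e-03 -9.99970042e-01]] 0.695776825968348 22.06421434879303 [ 1.00541848 -0.93209037  4.321174  ] [  4.99607486  28.01052745  35.56445617 104.36718889 -19.44590082
  53.53790192  44.89059976]
[[8.0, 9.0, 1.0, 0.0, 0.0, 0.03], [9.0, 9.0, 1.0, 0.002, 0.008, 0.02]]
end [ 0.5017 -0.3446 -0.0361]
top 98 box(holder mm) [-46.4  80.4] [36.7 56.1] 89.7 zmax 0.072 y [61.9 98.5] ridge slope [-4.0000e-03 -3.5434e+01]
top 62 box(holder mm) [ -71.3 -178.6] [31.8 25.9] 25.8 zmax 0.071 y [-194.6 -165.3] ridge slope [  0.074 -58.857]
top 28 box(holder mm) [ -18.2 -114.2] [48.2  1.6] 0.9 zmax 0.066 y [-115.2 -113.4] ridge slope [  12.329 1385.213]
scene 420 box(holder mm) [-109.4  -77. ] [74.1 80.4] 28.8 zmax 0.066 y [-125.3  -36.4] ridge slope [ 1.1300e-01 -1.1614e+02]
scene 355 box(holder mm) [ -27.  -117.6] [102.3  15.7] 6.4 zmax 0.072 y [-129.7 -112.2] ridge slope [  4.671 528.254]
scene 158 box(holder mm) [-19.5  62.5] [28.3 39. ] 54.9 zmax 0.072 y [58.2 83.9] ridge slope [-0.386  2.963]
```

{"api": "play_rows", "payload": {"moves": [[8,9,0,0,0,0.03],[9,9,0,0,0.004,0.02],[0,0,0,0,0,0],[0,0,0,0,0,0]]}}

```text
time: 15.45
tool_pos: [0.5005, -0.3453, -0.034]
tcp_rot: [[0.123, 0.992, 0.001], [0.992, -0.123, -0.003], [-0.003, 0.002, -1.0]]
contact_force: [-0.2, -1.7, 5.0]
opening: 0.696
grasp_force: 22.3
```

{"api": "play_rows", "payload": {"moves": [[0,0,0,0,0,0],[0,0,0,0,0,0],[0,0,0,0,0,0]], "grip": 85}}

```text
time: 15.75
tool_pos: [0.4996, -0.3432, -0.0356]
tcp_rot: [[0.122, 0.993, -0.001], [0.993, -0.122, -0.001], [-0.001, -0.001, -1.0]]
contact_force: [-0.0, 0.5, -0.7]
opening: 0.852
grasp_force: 0.0
```

{"api": "play_rows", "payload": {"moves": [[0,0,-15,0,0,0],[0,0,-30,0,0,0],[0,0,-40,0,0,0],[0,0,-40,0,0,0],[0,0,0,0,0,0]]}}

```text
time: 16.25
tool_pos: [0.5037, -0.3466, 0.0971]
tcp_rot: [[0.123, 0.992, 0.01], [0.992, -0.123, -0.006], [-0.005, 0.011, -1.0]]
contact_force: [0.1, -0.2, 0.1]
opening: 0.847
grasp_force: 0.0
```

Run:
```python
from h import *
s=get_state();T=np.array(s['tool_pos']);R=np.array(s['tcp_rot']);print(T,'holder',(T-SEAT)@np.c_[xh,yh,zz]*1000,s['contact_force'],s['joint_pos'])
cyl('scene')
im,d,c=grab('wrist','w9.png');P=pts(d,c)
X=(P-SEAT)@np.c_[xh,yh,zz]*1000
Z=P[...,2]*1000
m=(Z>15)&(Z<68)&(X[...,0]>-160)&(X[...,0]<-64)&(X[...,1]>-130)&(X[...,1]<90)
k,l,st,ce=cv2.connectedComponentsWithStats(m.astype(np.uint8));i=1+np.argmax(st[1:,4]);q=X[l==i]
print('cyl',st[i],cv2.minAreaRect(q[:,:2].astype(np.float32)),np.percentile(q[:,1],[.5,99.5]))
t=q[q[:,2]>25];print('ridge',np.polyfit(t[:,1],t[:,0],1),t[:,2].max())
for y0,y1 in((50,75),(-125,-105)):
    m=(Z>20)&(Z<60)&(X[...,0]>-50)&(X[...,0]<0)&(X[...,1]>y0)&(X[...,1]<y1)
    if m.sum()>10:print('cheek',m.sum(),np.percentile(X[m][:,1],[5,25,50,75,95]))
```

```text
[ 0.50366591 -0.34655909  0.09709396] holder [-103.27970939  -31.37961666   67.09396041] [ 0.13274123 -0.23693051  0.07717274] [ -0.55522722  19.81163354  39.71164185  97.75758181 -13.69531205
  66.67204748  35.76489605]
scene 1013 box(holder mm) [-97.4   6. ] [210.6 113.2] 58.0 zmax 0.072 y [-106.8   83.7] ridge slope [  0.553 -95.705]
scene 362 box(holder mm) [ -26.5 -117. ] [101.   15.3] 6.4 zmax 0.072 y [-129.  -112.5] ridge slope [  4.185 470.55 ]
scene 153 box(holder mm) [ -70.5 -187.5] [28.2 33.1] 69.6 zmax 0.071 y [-201.3 -173.9] ridge slope [  -0.465 -160.533]
cyl [  217    70    80   208 13220] ((-106.26443481445312, -25.547584533691406), (59.85224533081055, 169.96853637695312), 0.08422504365444183) [-102.65817793   57.72739137]
ridge [-1.66379885e-03 -1.06285924e+02] 32.43672082592929
cheek 529 [61.76766265 61.88010918 62.00195239 63.36191027 74.03378721]
cheek 458 [-114.70680815 -114.33963482 -114.01724705 -113.74535752 -113.29251778]
```

View pics/w9.png

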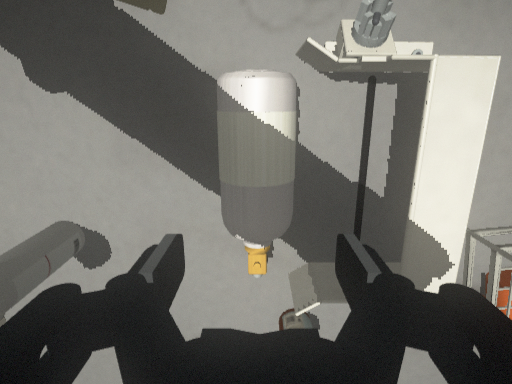

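Run:
```python
from h import *
rows([(H(-168,0,110),Rdown(-90)),(H(-166,0,30),Rdown(-90)),(H(-166,0,-30),Rdown(-90))],step=40)
```

```text
[[2.0, -5.0, -2.0, 0.0, -0.0, 0.13], [2.0, -5.0, -1.0, 0.0, -0.0, 0.13], [1.0, -6.0, -2.0, 0.0, -0.0, 0.13], [0.0, -6.0, -1.0, 0.0, -0.0, 0.13], [-0.0, -6.0, -2.0, 0.0, -0.0, 0.13]]
[[-1.0, -6.0, -1.0, 0.0, -0.0, 0.13], [-2.0, -5.0, -2.0, 0.0, -0.0, 0.13], [-3.0, -5.0, -1.0, 0.0, -0.0, 0.13], [-3.0, -5.0, -2.0, 0.0, -0.0, 0.13], [-4.0, -4.0, -1.0, 0.0, -0.0, 0.13]]
[[-4.0, -4.0, -2.0, 0.0, -0.0, 0.14], [-4.0, -3.0, -1.0, 0.002, -0.003, 0.13], [1.0, 0.0, 40.0, 0.0, 0.0, 0.0], [1.0, 0.0, 40.0, 0.0, 0.0, 0.0], [-0.0, 0.0, 30.0, 0.0, 0.0, 0.0]]
[[-0.0, 0.0, 30.0, 0.0, 0.0, 0.0]]
end [ 0.4455 -0.3073 -0.0304]
```

{"api": "play_rows", "payload": {"moves": [[2,-5,-2,0,0,0.13],[2,-5,-1,0,0,0.13],[1,-6,-2,0,0,0.13],[0,-6,-1,0,0,0.13],[0,-6,-2,0,0,0.13]], "grip": 60}}

```text
time: 16.85
tool_pos: [0.4744, -0.3272, 0.0964]
tcp_rot: [[0.702, 0.712, -0.003], [0.712, -0.702, -0.0], [-0.002, -0.002, -1.0]]
contact_force: [-0.0, -0.0, 0.6]
opening: 0.599
grasp_force: 0.0
```

{"api": "play_rows", "payload": {"moves": [[-1,-6,-1,0,0,0.13],[-2,-5,-2,0,0,0.13],[-3,-5,-1,0,0,0.13],[-3,-5,-2,0,0,0.13],[-4,-4,-1,0,0,0.13]]}}

```text
time: 17.35
tool_pos: [0.4502, -0.3121, 0.1037]
tcp_rot: [[0.99, 0.142, -0.003], [0.142, -0.99, -0.0], [-0.003, -0.0, -1.0]]
contact_force: [0.2, -1.0, -0.2]
opening: 0.596
grasp_force: 0.0
```

{"api": "play_rows", "payload": {"moves": [[-4,-4,-2,0,0,0.14],[-4,-3,-1,0.002,-0.003,0.13],[0,0,0,0,0,0],[0,0,0,0,0,0]]}}

```text
time: 17.75
tool_pos: [0.4424, -0.3062, 0.1072]
tcp_rot: [[0.993, -0.118, -0.005], [-0.118, -0.993, 0.001], [-0.005, -0.001, -1.0]]
contact_force: [0.0, 0.3, -0.8]
opening: 0.597
grasp_force: 0.0
```

Run:
```python
from h import *
s=get_state();T=np.array(s['tool_pos']);print('holder',(T-SEAT)@np.c_[xh,yh,zz]*1000,s['tcp_rot'],s['joint_pos'])
rows([(H(-168,0,90),Rdown(-90)),(H(-166,0,20),Rdown(-90)),(H(-166,0,-30),Rdown(-90))],step=40)
```

```text
holder [-168.97099824    1.21734081   77.15025331] [[ 9.92991592e-01 -1.18096382e-01 -4.57625978e-03]
 [-1.18092137e-01 -9.93001932e-01  1.18791943e-03]
 [-4.68452378e-03 -6.39173710e-04 -9.99988823e-01]] [-19.43739309  12.86134922  57.82251914 106.8597395  -11.70300772
  66.89867477 -54.36277426]
[[1.0, 1.0, 17.0, -0.001, 0.005, 0.004], [1.0, 0.0, 35.0, 0.0, -0.0, -0.0], [1.0, 0.0, 35.0, 0.0, -0.0, -0.0], [0.0, 0.0, 25.0, 0.0, -0.0, -0.0], [0.0, 0.0, 25.0, 0.0, -0.0, -0.0]]
end [ 0.4453 -0.3076 -0.0299]
```

{"api": "play_rows", "payload": {"moves": [[1,1,17,-0.001,0.005,0.004],[0,0,35,0,0,0],[0,0,35,0,0,0],[0,0,25,0,0,0],[0,0,22,0,0,0]]}}

```text
time: 18.25
tool_pos: [0.4429, -0.3075, -0.0283]
tcp_rot: [[0.992, -0.123, -0.001], [-0.123, -0.992, -0.0], [-0.001, 0.0, -1.0]]
contact_force: [0.0, 0.0, -0.1]
opening: 0.603
grasp_force: 0.0
```

{"api": "play_rows", "payload": {"moves": [[4,0,0,0,0,0],[4,0,0,0,0,0],[4,0,0,0,0,0],[0,0,0,0,0,0]]}}

```text
time: 18.65
tool_pos: [0.4577, -0.31, -0.0248]
tcp_rot: [[0.992, -0.124, 0.004], [-0.124, -0.992, -0.002], [0.004, 0.002, -1.0]]
contact_force: [0.5, -0.1, 0.4]
opening: 0.597
grasp_force: 0.0
```

```bash
cat > st.py <<'E'
from h import *
s=get_state();T=np.array(s['tool_pos']);R=np.array(s['tcp_rot']);print('holder',((T-SEAT)@np.c_[xh,yh,zz]*1000).round(1),R.round(3).tolist(),'F',(np.array(s['contact_force'])@np.c_[xh,yh,zz]).round(1),np.round(s['joint_pos'],0))
E
python3 st.py
python3 - <<'E'
from h import *
s=get_state();T=np.array(s['tool_pos']);R=np.array(s['tcp_rot'])
im,d,c=grab('scene','s10.png');q=(pts(d,c)-T)@R*1000
f=(abs(q[...,1])<58)&(abs(q[...,0])<12)&(q[...,2]<-30)&(q[...,2]>-130)&(im.astype(int).sum(-1)<330);print('tip z world mm',T[2]*1000-np.percentile(q[f][:,2],[50,95,99]))
E
```

```text
holder [-153.3   -0.7  -54.8] [[0.992, -0.124, 0.004], [-0.124, -0.992, -0.002], [0.004, 0.002, -1.0]] F [ 0.6 -0.1  0.4] [-11.  26.  50. 111. -25.  54. -46.]
tip z world mm [51.42094981 21.46854621 16.87287254]
```

{"api": "play_rows", "payload": {"moves": [[6,0,0,0,0,0],[8,0,0,0,0,0],[8,0,0,0,0,0],[8,0,0,0,0,0],[8,0,0,0,0,0]]}}

```text
time: 19.2
tool_pos: [0.4946, -0.3142, -0.026]
tcp_rot: [[0.992, -0.125, 0.002], [-0.125, -0.992, -0.001], [0.002, 0.001, -1.0]]
contact_force: [-0.1, 0.2, -0.6]
opening: 0.597
grasp_force: 0.1
```

{"api": "play_rows", "payload": {"moves": [[7,0,0,0,0,0],[7,0,0,0,0,0],[6,0,0,0,0,0],[6,0,0,0,0,0],[5,0,0,0,0,0]]}}

```text
time: 19.7
tool_pos: [0.5247, -0.3182, -0.026]
tcp_rot: [[0.992, -0.125, 0.002], [-0.125, -0.992, -0.001], [0.002, 0.001, -1.0]]
contact_force: [0.4, -0.4, 0.3]
opening: 0.601
grasp_force: 0.0
```

```bash
cat >> st.py <<'E'
def look(n,f):
    im,d,c=grab(n,f);P=pts(d,c);X=(P-SEAT)@np.c_[xh,yh,zz]*1000;Z=P[...,2]*1000
    g=im.astype(int)
    m=(Z>12)&(Z<66)&(X[...,0]>-160)&(X[...,0]<60)&(X[...,1]>-112)&(X[...,1]<60)&(g.sum(-1)>230)
    k,l,st,ce=cv2.connectedComponentsWithStats(m.astype(np.uint8));
    for i in np.argsort(-st[1:,4])[:2]+1:
        q=X[l==i];print(n,st[i],np.percentile(q[:,0],[1,50,99]).round(1),np.percentile(q[:,1],[1,99]).round(1),q[:,2].max().round(1))
    m=(g[...,0]>150)&(g[...,2]<90)&(g[...,0]-g[...,2]>80)&(g[...,1]>110)&(X[...,0]>-150)&(X[...,0]<40)&(X[...,1]>-140)&(X[...,1]<0)
    if m.sum()>3:print('valve',m.sum(),X[m].mean(0).round(1),X[m].min(0).round(1))
look('scene','sl.png');look('wrist','wl.png')
E
python3 st.py
```

```text
holder [-85.9  -0.6 -56. ] [[0.992, -0.125, 0.002], [-0.125, -0.992, -0.001], [0.002, 0.001, -1.0]] F [ 0.4 -0.4  0.3] [ -8.  33.  47. 102. -28.  57. -47.]
scene [267 202  21  41 481] [-74.3 -44.7 -19.4] [-92.8  46.1] 35.4
scene [276 201   5   2   5] [-10.8  -4.5   2.5] [57.8 59.8] 15.0
valve 10 [-49.9 -89.2   8.4] [-53.1 -93.3  -0.6]
wrist [   81    91   431   183 56032] [-67.8 -36.4 -12.8] [-94.2  53.8] 32.7
wrist [311 264   1   3   3] [-94.6 -93.7 -93. ] [-26.6 -26.4] -12.7
valve 1213 [-42.7 -92.5   7.8] [ -52.2 -103.7   -0.5]
```

{"api": "play_rows", "payload": {"moves": [[5,0,0,0,0,0],[5,0,0,0,0,0],[5,0,0,0,0,0],[5,0,0,0,0,0],[5,0,0,0,0,0]]}}

```text
time: 20.3
tool_pos: [0.5484, -0.3211, -0.026]
tcp_rot: [[0.992, -0.125, -0.001], [-0.125, -0.992, -0.0], [-0.001, 0.0, -1.0]]
contact_force: [-14.3, 4.1, 8.8]
opening: 0.598
grasp_force: 7.3
```

{"api": "play_rows", "payload": {"moves": [[5,0,0,0,0,0],[5,0,0,0,0,0],[4,0,0,0,0,0],[3,0,0,0,0,0],[0,0,0,0,0,0]]}}

```text
time: 20.8
tool_pos: [0.5672, -0.3231, -0.0259]
tcp_rot: [[0.992, -0.124, 0.003], [-0.124, -0.992, -0.001], [0.003, 0.001, -1.0]]
contact_force: [-0.3, 0.8, -0.1]
opening: 0.602
grasp_force: 0.0
```

```bash
python3 st.py
```

```text
holder [-43.1  -0.3 -55.9] [[0.992, -0.124, 0.003], [-0.124, -0.992, -0.001], [0.003, 0.001, -1.0]] F [-0.4  0.8 -0.1] [ -7.  37.  46.  97. -30.  60. -48.]
scene [282 202  17  35 268] [-26.5  -8.2   7.2] [-81.2  27.4] 33.2
scene [263 207   2   2   3] [-55.3 -52.1 -51.8] [58.7 59.7] 1.3
wrist [  99  211  343   63 7379] [-32.7 -14.9  -9.7] [-59.5  51. ] 29.4
wrist [177 261   9  13  57] [-35.8 -33.4 -31.7] [26.4 29.5] 23.7
```

{"api": "play_rows", "payload": {"moves": [[1,0,0,0,0,0],[1,0,0,0,0,0],[1,0,0,0,0,0],[0,0,0,0,0,0]]}}

```text
time: 21.3
tool_pos: [0.569, -0.3236, -0.0259]
tcp_rot: [[0.992, -0.125, 0.002], [-0.125, -0.992, -0.001], [0.002, 0.001, -1.0]]
contact_force: [0.7, 0.2, -0.3]
opening: 0.603
grasp_force: 0.0
```

```bash
python3 st.py
```

```text
holder [-41.2  -0.7 -55.9] [[0.992, -0.125, 0.002], [-0.125, -0.992, -0.001], [0.002, 0.001, -1.0]] F [ 0.7  0.3 -0.3] [ -7.  37.  46.  96. -30.  60. -49.]
scene [282 203  17  34 251] [-27.1  -8.    8.3] [-81.5  21.7] 35.9
scene [266 210   2   3   4] [-52.6 -47.6 -43.2] [29.8 58.9] 11.8
wrist [ 101  220  336   54 6471] [-30.6 -15.3 -10.3] [-59.   50.7] 28.8
wrist [177 261   9  13  57] [-33.5 -31.  -29.6] [26.1 29.2] 23.8
```

{"api": "play_rows", "payload": {"moves": [[1,0,0,0,0,0],[1,0,0,0,0,0],[1,0,0,0,0,0],[0,0,0,0,0,0]]}}

```text
time: 21.8
tool_pos: [0.572, -0.3241, -0.0259]
tcp_rot: [[0.992, -0.125, 0.002], [-0.125, -0.992, -0.001], [0.002, 0.001, -1.0]]
contact_force: [-0.3, -0.2, 1.0]
opening: 0.604
grasp_force: 0.0
```

```bash
python3 st.py
```

```text
holder [-38.2  -0.7 -55.9] [[0.992, -0.125, 0.002], [-0.125, -0.992, -0.001], [0.002, 0.001, -1.0]] F [-0.2 -0.2  1. ] [ -7.  37.  46.  96. -30.  60. -49.]
scene [282 206  17  31 230] [-26.8  -7.7   7.6] [-82.3  13.7] 33.9
scene [267 205   1   2   2] [-51.8 -51.4 -51.1] [33.7 35.7] 32.8
wrist [ 103  230  329   44 5370] [-27.6 -15.6 -11.1] [-58.5  50.7] 28.3
wrist [175 259  12  15  69] [-30.5 -27.6 -26.6] [26.1 29.9] 23.4
```

{"api": "play_rows", "payload": {"moves": [[1,0,0,0,0,0],[1,0,0,0,0,0],[0,0,0,0,0,0]]}}

```text
time: 22.2
tool_pos: [0.5724, -0.3242, -0.026]
tcp_rot: [[0.992, -0.126, -0.001], [-0.126, -0.992, 0.0], [-0.001, -0.0, -1.0]]
contact_force: [-4.4, 2.3, 4.8]
opening: 0.599
grasp_force: 2.6
```

{"api": "play_rows", "payload": {"moves": [[1,0,0,0,0,0],[1,0,0,0,0,0],[0,0,0,0,0,0]]}}

```text
time: 22.5
tool_pos: [0.5723, -0.3242, -0.0263]
tcp_rot: [[0.992, -0.126, -0.004], [-0.126, -0.992, 0.002], [-0.004, -0.001, -1.0]]
contact_force: [-9.4, 2.8, 6.3]
opening: 0.605
grasp_force: 4.7
```

```bash
python3 st.py
```

```text
holder [-37.9  -0.8 -56.3] [[0.992, -0.126, -0.004], [-0.126, -0.992, 0.002], [-0.004, -0.001, -1.0]] F [-9.7  1.7  6.3] [ -7.  37.  46.  95. -30.  60. -49.]
scene [282 206  17  31 225] [-27.4  -8.4   8.4] [-82.   10.1] 34.4
scene [262 206   2   3   3] [-59.1 -55.7 -55.3] [58.6 59.5] 7.9
wrist [ 105  235  323   39 4528] [-27.6 -16.3 -11.9] [-58.   50.4] 28.4
wrist [90 69 30  3 79] [39.9 40.2 40.6] [37.9 44.8] 35.4
```

View pics/wl.png

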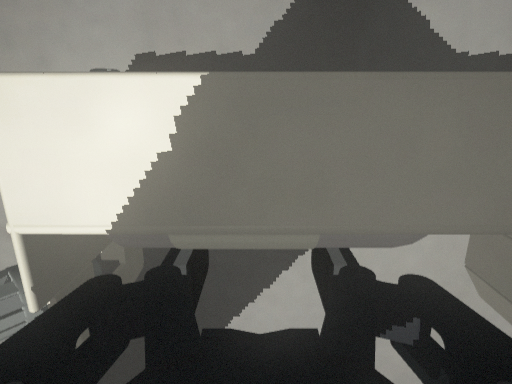

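Run:
```python
from h import *
N=np.array([.58686,-.23623,.06491]);Rt=np.array([[-0.374,-0.924,-0.077],[-0.695,0.335,-0.636],[0.613,-0.184,-0.768]])
Rt=Rt@Ro.from_rotvec([0,0,math.pi]).as_matrix();Rt=Ro.from_matrix(Rt).as_matrix()
np.savez('notch.npz',N=N,R=Rt)
rows([(H(-95,0,-25),Rdown(-90)),(H(-95,0,200),Rdown(-90)),(N+a*.17+[0,0,.03],Rt),(N+a*.12,Rt)],step=42)
```

```text
[[-29.0, -0.0, -1.0, -0.0, 0.0, -0.0], [-28.0, -1.0, -0.0, -0.001, 0.004, -0.005], [-0.0, 0.0, -38.0, -0.0, 0.0, 0.0], [-0.0, 0.0, -37.0, -0.0, 0.0, 0.0], [-0.0, 0.0, -38.0, -0.0, 0.0, 0.0]]
[[-0.0, 0.0, -37.0, -0.0, 0.0, 0.0], [-0.0, 0.0, -38.0, -0.0, 0.0, 0.0], [-0.0, 0.0, -37.0, -0.0, 0.0, 0.0], [6.0, -18.0, -2.0, -0.05, -0.04, -0.11], [7.0, -17.0, -3.0, -0.05, -0.04, -0.11]]
[[9.0, -16.0, -5.0, -0.06, -0.04, -0.11], [10.0, -15.0, -6.0, -0.05, -0.04, -0.11], [12.0, -13.0, -7.0, -0.06, -0.04, -0.11], [13.0, -11.0, -8.0, -0.05, -0.04, -0.11], [13.0, -9.0, -9.0, -0.06, -0.04, -0.11]]
[[14.0, -7.0, -10.0, -0.05, -0.04, -0.11], [14.0, -5.0, -12.0, -0.06, -0.04, -0.11], [15.0, -3.0, -12.0, -0.05, -0.04, -0.12], [14.0, -1.0, -13.0, -0.056, -0.043, -0.115], [9.0, -3.0, 37.0, -0.0, -0.0, -0.0]]
[[9.0, -2.0, 36.0, -0.0, -0.0, -0.0]]
end [ 0.5965 -0.1597  0.157 ]
```

{"api": "play_rows", "payload": {"moves": [[-8,0,0,0,0,0],[-21,0,0,0,0,0],[-28,0,0,0,0.004,-0.005],[0,0,-38,0,0,0],[0,0,-37,0,0,0]]}}

```text
time: 23.1
tool_pos: [0.5174, -0.3169, 0.0488]
tcp_rot: [[0.993, -0.122, 0.004], [-0.122, -0.993, -0.0], [0.004, -0.0, -1.0]]
contact_force: [1.2, -0.5, 0.9]
opening: 0.6
grasp_force: 0.0
```

{"api": "play_rows", "payload": {"moves": [[0,0,-38,0,0,0],[0,0,-37,0,0,0],[0,0,-38,0,0,0],[0,0,-37,0,0,0],[6,-18,-2,-0.05,-0.04,-0.11]], "grip": 45}}

```text
time: 23.6
tool_pos: [0.525, -0.3083, 0.2077]
tcp_rot: [[0.999, -0.019, -0.029], [-0.021, -0.998, -0.055], [-0.027, 0.056, -0.998]]
contact_force: [0.0, -0.7, 0.6]
opening: 0.45
grasp_force: 0.0
```

{"api": "play_rows", "payload": {"moves": [[7,-17,-3,-0.05,-0.04,-0.11],[9,-16,-5,-0.06,-0.04,-0.11],[10,-15,-6,-0.05,-0.04,-0.11],[12,-13,-7,-0.06,-0.04,-0.11],[13,-11,-8,-0.05,-0.04,-0.11]]}}

```text
time: 24.1
tool_pos: [0.5654, -0.2127, 0.2126]
tcp_rot: [[0.827, 0.542, -0.15], [0.468, -0.811, -0.351], [-0.312, 0.22, -0.924]]
contact_force: [0.9, -0.2, -1.3]
opening: 0.45
grasp_force: 0.0
```

{"api": "play_rows", "payload": {"moves": [[13,-9,-9,-0.06,-0.04,-0.11],[14,-7,-10,-0.05,-0.04,-0.11],[14,-5,-12,-0.06,-0.04,-0.11],[15,-3,-12,-0.05,-0.04,-0.12],[14,-1,-13,-0.056,-0.043,-0.115]]}}

```text
time: 24.6
tool_pos: [0.6031, -0.1269, 0.2242]
tcp_rot: [[0.373, 0.925, -0.069], [0.697, -0.328, -0.638], [-0.613, 0.19, -0.767]]
contact_force: [0.3, 0.6, 0.9]
opening: 0.451
grasp_force: 0.0
```

{"api": "play_rows", "payload": {"moves": [[0,0,0,0,0,0],[0,0,0,0,0,0]]}}

```text
time: 24.8
tool_pos: [0.6022, -0.1272, 0.2238]
tcp_rot: [[0.376, 0.924, -0.071], [0.696, -0.332, -0.636], [-0.611, 0.19, -0.768]]
contact_force: [-0.2, -0.7, -0.0]
opening: 0.45
grasp_force: 0.0
```

```bash
cat > bar.py <<'E'
from h import *
z=np.load('notch.npz');N,Rt=z['N'],z['R']
s=get_state();T=np.array(s['tool_pos']);R=np.array(s['tcp_rot']);print(T,'roterr',Ro.from_matrix(R.T@Rt).as_rotvec().round(3),np.round(s['joint_pos']),s['contact_force'])
im,d,c=grab('wrist','wb.png');P=pts(d,c);X,Y,Z=P[...,0],P[...,1],P[...,2]
m=(Z>.075)&(Z<.13)&(X>.55)&(X<.63)&(Y<-.16)&(Y>-.25)&(im.astype(int).sum(-1)<220)
k,l,st,ce=cv2.connectedComponentsWithStats(m.astype(np.uint8));i=1+np.argmax(st[1:,4]);m=l==i
q=(P[m]-T)@R*1000;print(m.sum(),'bar in tool',np.percentile(q,[2,50,98],axis=0).round(1).tolist())
q=(P[m]-np.array([.588,-.218,.0885]))@np.c_[xh,ky,a]*1000;print('axis frame',np.percentile(q,[2,50,98],axis=0).round(1).tolist())
print('notch in tool',((N-T)@R*1000).round(1))
E
python3 bar.py
python3 - <<'E'
from h import *
z=np.load('notch.npz');N,Rt=z['N'],z['R'];rows([(N+a*.10,Rt),(N+a*.06,Rt),(N,Rt)],step=35)
E
```

```text
[ 0.60223505 -0.12721126  0.22383817] roterr [ 0.006 -0.002 -0.002] [-47.  24.  43.  90.  23.  81. -34.] [-0.15638433 -0.71612459 -0.00973939]
421 bar in tool [[-2.6, -12.3, 132.6], [16.8, -7.1, 134.3], [35.1, -1.9, 141.4]]
axis frame [[-6.6, -16.6, 21.5], [2.2, 1.8, 28.5], [10.5, 19.8, 30.2]]
notch in tool [ 15.4  -8.2 192.5]
[[6.0, -3.0, 31.0, 0.0, -0.0, -0.0], [6.0, -2.0, 30.0, 0.0, -0.0, -0.0], [6.0, -3.0, 31.0, 0.005, -0.002, -0.005], [-0.0, 0.0, 20.0, -0.0, 0.0, 0.0], [-0.0, 0.0, 20.0, -0.0, 0.0, 0.0]]
[[-0.0, 0.0, 30.0, -0.0, 0.0, 0.0], [-0.0, 0.0, 30.0, -0.0, 0.0, 0.0]]
end [ 0.5868 -0.2361  0.0645]
```

{"api": "play_rows", "payload": {"moves": [[6,-3,31,0,0,0],[6,-2,30,0,0,0],[4,-2,25,0.005,-0.002,-0.005],[0,0,20,0,0,0],[0,0,0,0,0,0]]}}

```text
time: 25.35
tool_pos: [0.5906, -0.187, 0.1309]
tcp_rot: [[0.376, 0.923, -0.084], [0.692, -0.34, -0.637], [-0.616, 0.181, -0.766]]
contact_force: [-0.2, -0.5, 0.1]
opening: 0.447
grasp_force: 0.0
```

```bash
python3 bar.py
```

```text
[ 0.59056329 -0.18696656  0.13093171] roterr [-0.006  0.004 -0.003] [-42.  27.  43.  98.  22.  70. -35.] [-0.22398239 -0.49704495  0.06571223]
954 bar in tool [[-12.8, -4.0, 22.4], [7.1, 1.6, 24.2], [25.0, 7.3, 34.1]]
axis frame [[-6.9, -16.3, 18.3], [2.3, 2.9, 28.3], [10.6, 20.4, 30.0]]
notch in tool [ 5.2  1.4 82.3]
```

{"api": "play_rows", "payload": {"moves": [[4,1,20,-0.006,0.004,-0.003],[2,0,20,0,0,0],[0,0,20,0,0,0],[0,0,14,0,0,0],[0,0,0,0,0,0]]}}

```text
time: 25.9
tool_pos: [0.5903, -0.2272, 0.0714]
tcp_rot: [[0.371, 0.926, -0.073], [0.698, -0.33, -0.636], [-0.613, 0.185, -0.768]]
contact_force: [-0.1, -1.1, 0.1]
opening: 0.448
grasp_force: 0.0
```

```bash
python3 bar.py
```

```text
[ 0.59034487 -0.22721916  0.07141073] roterr [ 0.004 -0.002  0.003] [-38.  31.  43. 101.  22.  61. -34.] [-0.09353724 -1.06194764  0.11019516]
1964 bar in tool [[-21.9, -6.4, -48.8], [-0.0, -0.6, -47.0], [16.7, 4.8, -36.8]]
axis frame [[-6.8, -16.7, 18.1], [2.5, 4.2, 28.2], [10.9, 20.6, 30.0]]
notch in tool [-3.6 -1.5 11. ]
```

{"api": "play_rows", "payload": {"moves": [[-2,-1,6,0,0,0],[0,0,5,0,0,0],[0,0,0,0,0,0]]}}

```text
time: 26.25
tool_pos: [0.5886, -0.234, 0.064]
tcp_rot: [[0.37, 0.926, -0.071], [0.699, -0.328, -0.636], [-0.612, 0.186, -0.769]]
contact_force: [-0.5, 0.5, -0.1]
opening: 0.447
grasp_force: 0.0
```

{"api": "play_rows", "payload": {"moves": [[0,0,0,0,0,0],[0,0,0,0,0,0],[0,0,0,0,0,0],[0,0,0,0,0,0]], "grip": 0, "grip_force": 60}}

```text
time: 26.65
tool_pos: [0.5884, -0.233, 0.064]
tcp_rot: [[0.369, 0.926, -0.072], [0.699, -0.328, -0.635], [-0.612, 0.185, -0.769]]
contact_force: [-3.8, 4.4, 3.2]
opening: 0.123
grasp_force: 60.5
```

```bash
cat > f.py <<'E'
from h import *
z=np.load('notch.npz');N=z['N'];s=get_state();R=np.array(s['tcp_rot']);T=np.array(s['tool_pos'])
print(T,'F tool',(R.T@s['contact_force']).round(1),'M',(R.T@s['moment']).round(2),'along axis vs notch mm',((T-N)@np.c_[xh,ky,a]*1000).round(1),'angle',Ro.from_matrix(RG.T@R@np.diag([-1,-1,1])).as_rotvec().round(3),s['opening'],s['joint_pos'][6])
E
python3 f.py
```

```text
[ 0.58843814 -0.23299579  0.06396834] F tool [-0.3 -4.4 -5. ] M [ 1.08  0.44 -0.  ] along axis vs notch mm [1.2 3.2 1.5] angle [ 0.    -0.008 -1.285] 0.12327309549711377 -34.259140434879086
```

{"api": "play_rows", "payload": {"moves": [[0,0,-3,0,0,0],[0,0,-3,0,0,0],[0,0,-2,0,0,0],[0,0,0,0,0,0]]}}

```text
time: 27.05
tool_pos: [0.5885, -0.2299, 0.0684]
tcp_rot: [[0.37, 0.926, -0.072], [0.699, -0.328, -0.635], [-0.612, 0.185, -0.769]]
contact_force: [1.6, -7.4, -13.4]
opening: 0.123
grasp_force: 58.4
```

```bash
python3 f.py
```

```text
[ 0.58849125 -0.22986644  0.06840151] F tool [ 3.6  1.5 14.9] M [-0.31  1.62  0.  ] along axis vs notch mm [0.8 2.7 6.9] angle [ 0.    -0.008 -1.285] 0.12282388192904047 -34.32562458820857
```

{"api": "play_rows", "payload": {"moves": [[0,0,-1,0,0,0.06],[0,0,0,0,0,0.13],[0,0,0,0,0,0.13],[0,0,0,0,0,0]]}}

```text
time: 27.45
tool_pos: [0.5893, -0.2297, 0.0695]
tcp_rot: [[0.645, 0.761, -0.07], [0.559, -0.532, -0.636], [-0.522, 0.371, -0.768]]
contact_force: [3.1, -8.1, -12.5]
opening: 0.125
grasp_force: 58.4
```

```bash
python3 f.py
```

```text
[ 0.58932472 -0.22965462  0.06951367] F tool [ 4.   2.  14.6] M [-0.21  1.7   0.03] along axis vs notch mm [1.6 2.3 7.9] angle [ 0.001 -0.009 -0.962] 0.12472382387997266 -50.79655232267245
```

Turning freely; continue.

{"api": "play_rows", "payload": {"moves": [[0,0,0,0,0,0.13],[0,0,0,0,0,0.13],[0,0,0,0,0,0.13],[0,0,0,0,0,0.13],[0,0,0,0,0,0]]}}

```text
time: 27.95
tool_pos: [0.5902, -0.2305, 0.0706]
tcp_rot: [[0.938, 0.34, -0.069], [0.221, -0.738, -0.638], [-0.267, 0.583, -0.767]]
contact_force: [5.1, -10.5, -12.4]
opening: 0.125
grasp_force: 58.4
```

{"api": "play_rows", "payload": {"moves": [[0,0,0,0,0,0.13],[0,0,0,0,0,0.13],[0,0,0,0,0,0.13],[0,0,0,0,0,0.05],[0,0,0,0,0,0]]}}

```text
time: 28.45
tool_pos: [0.5902, -0.2315, 0.0714]
tcp_rot: [[0.993, -0.091, -0.069], [-0.114, -0.761, -0.639], [0.006, 0.643, -0.766]]
contact_force: [5.1, -12.4, -10.3]
opening: 0.125
grasp_force: 58.5
```

```bash
python3 f.py
```

```text
[ 0.59019254 -0.23151525  0.07143223] F tool [ 6.4  2.4 15.4] M [ 0.05  1.55 -0.04] along axis vs notch mm [ 2.7 -0.3  8.3] angle [-0.    -0.01  -0.002] 0.12476399116606599 -97.61319443190983
```

{"api": "play_rows", "payload": {"moves": [[0,0,4,0,0,0],[0,0,5,0,0,0],[0,0,5,0,0,0],[0,0,5,0,0,0],[0,0,0,0,0,0]]}}

```text
time: 28.95
tool_pos: [0.5889, -0.2435, 0.057]
tcp_rot: [[0.994, -0.09, -0.069], [-0.113, -0.761, -0.639], [0.005, 0.642, -0.766]]
contact_force: [3.7, -9.0, -6.7]
opening: 0.127
grasp_force: 59.1
```

```bash
python3 f.py
```

```text
[ 0.58886715 -0.24353097  0.05695885] F tool [ 4.6  2.2 10.6] M [-0.1   1.04 -0.02] along axis vs notch mm [  2.9  -0.3 -10.6] angle [-0.001 -0.01  -0.004] 0.12714416315305657 -97.25507349170361
```

{"api": "play_rows", "payload": {"moves": [[0,0,3,0,0,0],[0,0,3,0,0,0],[0,0,2,0,0,0],[0,0,1,0,0,0],[0,0,0,0,0,0]]}}

```text
time: 29.45
tool_pos: [0.5885, -0.2479, 0.0512]
tcp_rot: [[0.994, -0.089, -0.069], [-0.113, -0.762, -0.638], [0.004, 0.642, -0.767]]
contact_force: [1.5, -6.8, 1.9]
opening: 0.125
grasp_force: 60.3
```

```bash
python3 f.py
```

```text
[ 0.58852837 -0.24792842  0.0511741 ] F tool [2.3 6.2 2.7] M [-0.98  0.63 -0.04] along axis vs notch mm [  3.1   0.1 -17.9] angle [-0.001 -0.009 -0.004] 0.12466746536874285 -97.10984631367403
```

{"api": "play_rows", "payload": {"moves": [[0,0,1,0,0,0],[0,0,0,0,0,0]]}}

```text
time: 29.65
tool_pos: [0.5888, -0.2479, 0.051]
tcp_rot: [[0.994, -0.089, -0.069], [-0.112, -0.762, -0.638], [0.004, 0.642, -0.767]]
contact_force: [0.9, -2.2, 7.6]
opening: 0.123
grasp_force: 61.3
```

{"api": "play_rows", "payload": {"moves": [[0,0,0,0,0,0],[0,0,0,0,0,0],[0,0,0,0,0,0]], "grip": 40}}

```text
time: 29.95
tool_pos: [0.5873, -0.2454, 0.0478]
tcp_rot: [[0.994, -0.088, -0.071], [-0.113, -0.764, -0.635], [0.002, 0.639, -0.769]]
contact_force: [-0.5, 0.4, -0.2]
opening: 0.399
grasp_force: 0.0
```

{"api": "play_rows", "payload": {"moves": [[0,0,-15,0,0,0],[0,0,-35,0,0,0],[0,0,-45,0,0,0],[0,0,-40,0,0,0],[0,0,0,0,0,0]]}}

```text
time: 30.45
tool_pos: [0.602, -0.1551, 0.1562]
tcp_rot: [[0.994, -0.087, -0.06], [-0.105, -0.766, -0.634], [0.009, 0.637, -0.771]]
contact_force: [0.3, -0.8, 1.0]
opening: 0.4
grasp_force: 0.0
```

```bash
sed -i 's/Z>.075/Z>.06/' bar.py; python3 bar.py
python3 - <<'E'
from h import *
im0=np.load('pics/w1.npz')
def st(n):
    im,d,c=grab(n,n+'_f.png');P=pts(d,c);X=(P-SEAT)@np.c_[xh,yh,zz]*1000;Z=P[...,2]*1000
    g=im.astype(int);m=(Z>10)&(Z<70)&(X[...,0]>-34)&(X[...,0]<-6)&(X[...,1]>-100)&(X[...,1]<58)
    if m.sum():
        q=X[m];Zm=Z[m]
        for y in(-45,-20,0,20,45):
            k=abs(q[:,1]-y)<10
            if k.sum():print(n,y,k.sum(),'back x',np.percentile(q[k,0],[2,50]).round(1),'implied centre x',np.median(q[k,0]+np.sqrt(np.clip(900-q[k,2]**2,0,None))).round(1))
        print('y range',np.percentile(q[:,1],[1,99]))
    return im,d,c,P
for n in('wrist','scene'):st(n)
im,d,c,P=st('top')
z=np.load('pics/t0.npz');P0=pts(z['d'],z);dz=abs(P[...,2]-P0[...,2])>.015
k,l,s,ce=cv2.connectedComponentsWithStats(cv2.morphologyEx(dz.astype(np.uint8),cv2.MORPH_OPEN,np.ones((3,3))))
for i in range(1,k):print(s[i].tolist())
E
```

```text
[ 0.60199996 -0.15506604  0.15616328] roterr [ 0.007 -0.018 -1.273] [-57.  34.  62.  96.  10.  70. -99.] [ 0.30615709 -0.79063762  0.95686879]
507 bar in tool [[-24.5, 0.1, 82.4], [-5.8, 4.6, 84.3], [13.8, 11.0, 94.4]]
axis frame [[-16.8, -4.7, -1.0], [1.9, 1.6, 8.7], [21.7, 6.3, 10.4]]
notch in tool [ -7.4   5.4 122.7]
wrist -45 108 back x [-25.6 -14.6] implied centre x 3.0
wrist -20 123 back x [-24.8 -14.4] implied centre x 2.4
wrist 0 144 back x [-25.3 -14.7] implied centre x 2.2
wrist 20 165 back x [-24.7 -14.3] implied centre x 2.3
wrist 45 33 back x [-16.5 -10.1] implied centre x 3.3
y range [-57.38066971  39.37289374]
scene -45 56 back x [-27.3 -19.1] implied centre x 3.2
scene -20 54 back x [-27.6 -21. ] implied centre x 2.7
scene 0 51 back x [-27.3 -19.5] implied centre x 2.7
scene 20 49 back x [-27.5 -19.2] implied centre x 3.2
scene 45 42 back x [-27.9 -18.1] implied centre x 3.8
y range [-76.74567137  50.55582481]
top -45 45 back x [-27.1 -18.2] implied centre x 2.9
top -20 45 back x [-27.  -19.5] implied centre x 2.4
top 0 45 back x [-27.4 -18.6] implied centre x 1.4
top 20 45 back x [-27.1 -17.5] implied centre x 3.3
top 45 42 back x [-27.7 -16.7] implied centre x 4.3
y range [-89.6440492   56.39175509]
[0, 104, 225, 280, 19064]
[261, 165, 48, 13, 386]
[277, 220, 50, 21, 714]
[180, 347, 17, 32, 292]
[73, 369, 99, 15, 851]
```

Run:
```python
from h import *
for f in('w1','wb'):
    z=np.load(f'pics/{f}.npz');P=pts(z['d'],z);q=(P-np.array([.588,-.218,.0885]))@np.c_[xh,ky,a]*1000
    m=(abs(q[...,0])<14)&(abs(q[...,1])<9)&(abs(q[...,2]-9)<10)&(z['im'].astype(int).sum(-1)<220);print(f,m.sum(),np.percentile(q[m][:,2],[30,50,70,90]))
print(job.close_job())
```

```text
w1 225 [ 8.55132807  9.04973152  9.58163602 10.40448416]
wb 341 [8.32942769 8.86505358 9.36660028 9.95039633]
the job is handed in; nothing more can be done
None
```

The job is handed in: the cylinder is rolled in against the rubber stop with its base on the pin's side. The pin is back home in front of it, its handle at the same height as at the start. The top camera showed no bystanders moved, and it took about 30 s. To line the cylinder up with the mouth, I first slid it along the worktop in a light grip without lifting it, then rolled it in.

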